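# Refit the wooden rollers of a foot massager

### The arm

A 6-joint arm with a two-finger parallel gripper is mounted at the origin on the work surface. World frame = base frame: x ahead of the robot, y to its left, z up, the work surface at z = 0. Lengths are in m, angles in degrees, forces in N, time in s.
With the tool pointing down it reaches from about 0.35 to 0.875 m from the base axis. Payload 4.2 kg.
Tool frame: the origin (TCP) lies at the centre of the arm's flange, where the gripper is bolted on; the fingertips stand 182 mm ahead of it and the grasp point (between the pads) lies 164 mm ahead of it (r.nose_length is the distance from the TCP to the fingertips, in m); z points along the fingers, y is the line along which they close (so a half turn about z gives the same grasp; the last joint's range is limited). The gripper opens to 87 mm and grips with 3 to 60 N. Pads are 19 mm wide; open, the fingers measure 117 mm over their backs; the gripper's body (75 mm by 190 mm) begins 51 mm behind the grasp point.
Start: joints at [78.53, 22.042, 0.453, 0, -68.411, -14.817], TCP at [0.277, 0.56, 0.405] pointing down, gripper open.
Joint ranges: [-179.83, 179.83], [-69.29, 118.12], [-61.27, 80.66], [-181.25, 117.63], [-171.15, -9.14], [-177.46, 177.46]. Speed limits (degrees/s): [159.86, 159.86, 180, 180, 180, 180].

### API

Orientations are given as a 3x3 rotation matrix whose columns are the frame's x, y, z axes.
In Python, from station import r, vision gives the robot as it stands. The module is installed in compiled form; this text tells all that it offers.
- The arm moves only by the shell command python3 -m creep 'ROWS'. ROWS is JSON, a list of rows, each a list of 7 numbers: the opening, from -1 (shut) to 1 (fully open), then the shift along the tool's x, y, z in mm, then the turn, a rotation vector about the tool's x, y, z in degrees. A call has 1 to 8 rows; each row is the pose to reach, as a shift and turn from the pose commanded when the call began, along the tool's axes at that moment; what a row does not reach only later rows make up. A row lasts 1/12 s, in which the tool goes at most 41.7 mm and 7.16 degrees, less where a joint would pass 70% of its speed; a pose out of reach is approached as far as the arm can. A call with a gripper value outside its range is refused whole. The fingers move at their own pace and stop on an object; the grip force is fixed at half the most. Time passes only in rows, so rows that repeat a pose let the fingers close. It gives the time, the measured TCP pose, the force, the opening and the grip force at its end, in the units of the state.
- r.sense(): the state, without advancing time (a new reading comes with each control period).
- vision.capture(name): name is "side" or "top"; returns (picture, depth): 384x512x3 uint8, red, green, blue; 384x512 float32, m along the optical axis (not along the pixel's ray), 0 where there is no reading.
- vision.camera_model(name): a dict with "vertical_fov" (degrees; the focal length in pixels is half the picture's height over the tangent of half this angle, whatever the lens; pixels are square), "cx", "cy" (the principal point, pixels), "distortion" ([k1, k2, p1, p2, k3] as OpenCV has them; the pictures are not rectified), "extrinsics" (4x4, takes a point from camera to world coordinates). Camera axes: x right, y down, z forward; pixel columns grow to the right and rows downward; lengths in m; the calibration is good to about 2 mm. A picture is of the moment at which its call begins. camera_model takes no time and is no camera call.
- r.finish_job(): hands the job in; it is judged then, once.
Trained networks look in the newest picture that a camera, given by its name, has taken for a name from the list of things; names that differ only in an ending like _2 or _b are one class to them, and where a whole thing is asked for, a point or a joint stands for the part that bears it (a point fixed in the world has none). Each returns a list of dicts, best first, with "conf" (0 to 1); they miss things now and then, are a little off and sometimes report something else, mostly with a low value. They report only what shows in the picture. A call takes as long as a camera call. They do not tell look-alikes from the thing itself.
- vision.find_in(camera, thing): "uv" ([column, row] in pixels, amid what is visible of it).
- vision.cut_out(camera, thing): "region" (384x512 bool, what is visible of it) and "uv" ([column, row] in pixels, amid what is visible of it).
The state is a dict: "time_s": time; "joints": joint angles; "joint_velocities": joint speeds; "effort": joint torques, N m; "tcp_pos": TCP position; "ee_rot": TCP orientation; "wrist_force": force on the tool from outside, world axes, zero at the start; "moment": the same for the moment, N m; "gripper_width": opening from 0.0 (shut) to 1.0 (fully open); "gripper_force": force on a finger pad.
Only numpy, scipy, OpenCV 4.12 (cv2) and the standard library are available. Lean on these libraries where they do the work, as an engineer would, in place of code of your own. Each camera call takes 0.05 s, during which the arm holds its last target. There are 200 camera calls.

### The job

Refit the loose row of wooden rollers and spacer washers in the foot massager: pick up the steel axle by its eight-sided hub, feel its bare end through all three rollers and the two washers between them where they stand in the trough, until the row is up against the hub, and lift the row out together on the axle. Lay the axle in the empty pair of slots and press each end down until it snaps home under its sprung ball catch. Go gently by feel, never ramming the row against the trough or forcing the frame, lift rollers only on the axle, and leave the book, the basket and the glasses case alone.

Things in the scene. Friction and masses are not known exactly. Their poses are not given: they have to be found in the camera images.
- axle: Steel rod 10 mm thick, 199 mm long, with a wooden eight-sided hub pinned on it (30 mm across flats, 46 mm long), 0.14 kg. Origin: on the rod's axis, mid hub. x runs along the rod to the bare tip: hub -23 to +23 mm, stub to -46 mm, tip at +153 mm; y and z are square to hub flats. Starts on hub edge and tip: origin 16.7 mm up, y level, x away from the robot, 4.5 degrees down
- axle_tip (a point): Centre of the bare end of the rod, 153 mm along the axle's x. The end is flat, its edge chamfered 1.5 mm
- neck_hub (a point): Point on the rod's axis at axle x = -33 mm: the bare neck beside the hub, which lies in one slot
- neck_tip (a point): Point on the rod's axis at axle x = +131 mm: the bare neck towards the tip, which lies in the other slot
- roller1: Loose ribbed beech roller, one of three alike: 48 mm across, 30 mm long, 25 to 50 g, with a plain 13 mm hole right through. Origin: its centre; x is the axis of its hole, pointing to the trough's end wall. Starts lying on its rim in the trough, hole level, its centre 28 mm above the tabletop, up to 3 mm off the middle line, turned up to 7 degrees. Nearest to the open end
- roller2: Loose ribbed beech roller, one of three alike: 48 mm across, 30 mm long, 25 to 50 g, with a plain 13 mm hole right through. Origin: its centre; x is the axis of its hole, pointing to the trough's end wall. Starts lying on its rim in the trough, hole level, its centre 28 mm above the tabletop, up to 3 mm off the middle line, turned up to 7 degrees. The middle one
- roller3: Loose ribbed beech roller, one of three alike: 48 mm across, 30 mm long, 25 to 50 g, with a plain 13 mm hole right through. Origin: its centre; x is the axis of its hole, pointing to the trough's end wall. Starts lying on its rim in the trough, hole level, its centre 28 mm above the tabletop, up to 3 mm off the middle line, turned up to 7 degrees. Nearest to the end wall
- tray: Fixed low wooden trough holding the row. Origin: centre of its underside; inside 106 x 50 mm. x runs from the open end (-53 mm, no wall) to the end wall (inner face +53 mm). Floor 4, walls 12 mm high. Between rollers stand two washers (4 mm thick, 48 mm across, 13 mm hole), not tracked, up to 6 mm off the middle line. Pushed, the row closes to 98 mm at the end wall
- frame: Fixed wooden frame of the foot massager. Origin: centre of its underside; x runs from one upright cheek to the other, y along them. Cheeks 12 mm thick, mid planes at x = -82 and +82 mm, 136 mm long, tops 47 mm high, 152 mm apart inside. An axle is already fitted at y = +38 mm (its rollers 56 mm high); the slots at y = -38 mm are empty, open at the top, 12 mm wide, flared in the top 4 mm
- seat_near (a point): Where the rod's axis lies when fully home in the empty slot of the cheek at frame x = -82 mm: 32 mm above the tabletop. A sprung 10 mm ball stands 3.5 mm into the slot from its +y wall, its centre 37.5 mm high; a rod laid in rests on it, axis 40 to 43 mm high, until 6 to 12 N downward at that end snaps it past
- seat_far (a point): The same, with the same ball, in the cheek at frame x = +82 mm. With the hub beside the -82 mm cheek (the tip then beyond the +82 mm one), the hub's middle belongs at frame x = -49 mm, with 4 mm of play either way. Pressing on top of the hub or of the outermost roller loads mostly the nearer end
- book: Bystander: paperback, 195 x 128 x 30 mm, origin at the centre of its underside
- basket: Bystander: white plastic pot, 84 mm across the top, 75 mm high, origin at the centre of its underside
- glasses_case: Bystander: black case, 155 x 58 x 38 mm, origin at the centre of its underside
There are look-alikes about, which are no part of the job. Several things look just like the axle: the one meant starts farthest to the robot's right.

How it is judged (in metres and radians):
On the way:
1. all three rollers, with the washers between them, are on the axle, up against the hub within 6 mm, and lifted clear of the trough (distance between roller1 and roller2 above 0.0325 m and distance between roller2 and roller3 above 0.0325 m and x of roller1 in the frame of axle between 0.033 and 0.112 m and y of roller1 in the frame of axle between -0.005 and 0.005 m and z of roller1 in the frame of axle between -0.005 and 0.005 m and x of roller2 in the frame of axle between 0.033 and 0.112 m and y of roller2 in the frame of axle between -0.005 and 0.005 m and z of roller2 in the frame of axle between -0.005 and 0.005 m and x of roller3 in the frame of axle between 0.033 and 0.112 m and y of roller3 in the frame of axle between -0.005 and 0.005 m and z of roller3 in the frame of axle between -0.005 and 0.005 m and height (world z) of each of roller1, roller2, roller3 above 0.05 m), for 0.2 s.
At the end, for the whole second after the job is handed in: the axle lies fully home in both empty slots (both necks within 3 mm of the slot's middle and 2.5 mm of the seated height, hub between the cheeks), all three rollers are on it beside the hub with the washers between them (roller centres over 32.5 mm apart), everything is at rest and released (y of neck_hub in the frame of frame between -0.041 and -0.035 m and z of neck_hub in the frame of frame between 0.0295 and 0.0345 m and y of neck_tip in the frame of frame between -0.041 and -0.035 m and z of neck_tip in the frame of frame between 0.0295 and 0.0345 m and x of axle in the frame of frame between -0.058 and 0.058 m and distance between roller1 and roller2 above 0.0325 m and distance between roller2 and roller3 above 0.0325 m and x of roller1 in the frame of axle between 0.033 and 0.12 m and y of roller1 in the frame of axle between -0.005 and 0.005 m and z of roller1 in the frame of axle between -0.005 and 0.005 m and x of roller2 in the frame of axle between 0.033 and 0.12 m and y of roller2 in the frame of axle between -0.005 and 0.005 m and z of roller2 in the frame of axle between -0.005 and 0.005 m and x of roller3 in the frame of axle between 0.033 and 0.12 m and y of roller3 in the frame of axle between -0.005 and 0.005 m and z of roller3 in the frame of axle between -0.005 and 0.005 m and linear speed of each of axle, roller1, roller2, roller3 below 0.02 m/s); the robot touches nothing.
It fails at once if the trough is pushed with more than 15 N (the row rammed against it) (contact force between tray and anything else above 15 N).
It fails at once if the frame is loaded with more than 40 N (contact force between frame and anything else above 40 N).
It fails at once if a roller is lifted other than on the axle ((height (world z) of roller1 above 0.046 m and (x of roller1 in the frame of axle below 0.03 m or x of roller1 in the frame of axle above 0.15 m or y of roller1 in the frame of axle below -0.007 m or y of roller1 in the frame of axle above 0.007 m or z of roller1 in the frame of axle below -0.007 m or z of roller1 in the frame of axle above 0.007 m)) or (height (world z) of roller2 above 0.046 m and (x of roller2 in the frame of axle below 0.03 m or x of roller2 in the frame of axle above 0.15 m or y of roller2 in the frame of axle below -0.007 m or y of roller2 in the frame of axle above 0.007 m or z of roller2 in the frame of axle below -0.007 m or z of roller2 in the frame of axle above 0.007 m)) or (height (world z) of roller3 above 0.046 m and (x of roller3 in the frame of axle below 0.03 m or x of roller3 in the frame of axle above 0.15 m or y of roller3 in the frame of axle below -0.007 m or y of roller3 in the frame of axle above 0.007 m or z of roller3 in the frame of axle below -0.007 m or z of roller3 in the frame of axle above 0.007 m))).
It fails at once if a bystander is moved more than 20 mm (distance of any of book, basket, glasses_case from where it was at the start of the episode above 0.02 m).
It also fails if it takes over 72 s, if anything falls off the work surface, if the arm or the gripper's body presses on something with over 40 N, if the wrist force passes 120 N, or if a joint passes its speed limit or range.

## Working session

There is one attempt and no reset: what is moved stays moved. The work goes in short steps, Python scripts to look and compute and a shell command to move; the robot and the scene stay as the last step left them, time stands still between calls to the robot, and variables do not carry over. Pictures are saved under pics/ and viewed, at most 10 in all, crops included, and the job is handed in when it is done.

```bash
mkdir -p pics
cat > h.py <<'E'
import numpy as np, cv2
from station import r, vision
def cam(n):
    m=vision.camera_model(n); f=192/np.tan(np.radians(m["vertical_fov"]/2))
    K=np.array([[f,0,m["cx"]],[0,f,m["cy"]],[0,0,1.]]); return K,np.array(m["distortion"],float),np.array(m["extrinsics"])
def cloud(n,d):
    K,D,E=cam(n); h,w=d.shape
    uv=np.stack(np.meshgrid(np.arange(w),np.arange(h)),-1).reshape(-1,1,2).astype(float)
    p=cv2.undistortPoints(uv,K,D).reshape(h,w,2)
    P=np.dstack([p[...,0]*d,p[...,1]*d,d])@E[:3,:3].T+E[:3,3]; P[d==0]=np.nan; return P
def proj(n,X):
    K,D,E=cam(n); Ei=np.linalg.inv(E); return cv2.projectPoints(np.atleast_2d(X).astype(float),cv2.Rodrigues(Ei[:3,:3])[0],Ei[:3,3],K,D)[0][:,0]
def ray_at_z(n,uv,z):
    K,D,E=cam(n); p=cv2.undistortPoints(np.array(uv,float).reshape(-1,1,2),K,D).reshape(-1,2)
    d=np.c_[p,np.ones(len(p))]@E[:3,:3].T; o=E[:3,3]; return o+d*((z-o[2])/d[:,2])[:,None]
def shot(n,f):
    im,d=vision.capture(n); cv2.imwrite("pics/"+f,im[...,::-1]); np.save("pics/"+f[:-4]+".npy",d); return im,d
E
python3 - <<'E'
from h import *
np.set_printoptions(precision=4,suppress=True)
for n in("top","side"):
    im,d=shot(n,n+"0.png"); P=cloud(n,d)
    print(n,cam(n)[2][:3].tolist())
    for t in("axle","roller1","tray","frame","book","basket","glasses_case"):
        for o in vision.cut_out(n,t)[:5]:
            R=o["region"]; print(t,round(o["conf"],2),np.round(o["uv"]),R.sum(),np.nanmedian(P[R],0))
s=r.sense();print(s)
E
```

```text
top [[-0.00514913571978125, -0.9967661231341948, 0.0801921578046518, 0.3960665675173032], [-0.999968909472071, 0.0046535288348104045, -0.006365905954417274, 0.005430260592747009], [0.005972142879751747, -0.08022244350186858, -0.9967590948007512, 1.5105615218643784]]
axle 0.61 [263. 223.] 291 [ 0.4199 -0.0211  0.0228]
axle 0.59 [194. 257.] 202 [0.3059 0.1943 0.0249]
axle 0.59 [180. 175.] 1306 [0.5795 0.2417 0.0452]
axle 0.58 [138. 122.] 237 [0.7389 0.3798 0.0258]
roller1 0.6 [321. 167.] 123 [ 0.5958 -0.2008  0.0489]
roller1 0.55 [177. 174.] 1246 [0.5804 0.241  0.0457]
roller1 0.32 [387. 158.] 2463 [ 0.6281 -0.4406  0.0309]
tray 0.65 [308. 166.] 150 [ 0.6014 -0.1837  0.0112]
tray 0.46 [319. 180.] 134 [ 0.5595 -0.2092  0.0482]
tray 0.2 [260. 224.] 239 [ 0.4134 -0.0212  0.026 ]
frame 0.94 [182. 174.] 1459 [0.5794 0.2357 0.0436]
book 0.88 [388. 158.] 2487 [ 0.626  -0.4406  0.0308]
glasses_case 0.76 [117. 226.] 914 [0.4032 0.4422 0.037 ]
glasses_case 0.55 [263. 222.] 299 [ 0.423  -0.0212  0.0212]
side [[0.842589500627815, -0.4039937111751052, 0.3561348266636319, 0.17602753705523422], [-0.5
[... 724 characters left out ...]
99  0.0303]
basket 0.78 [324. 367.] 1769 [ 0.41   -0.4362  0.0295]
glasses_case 0.77 [150. 128.] 733 [0.3995 0.4321 0.0364]
{'time_s': 0.8, 'joints': array([ 78.5303,  22.0396,   0.4508,   0.001 , -68.4119, -14.8199]), 'joint_velocities': array([-0.0038,  0.0067,  0.0429, -0.0278,  0.0945, -0.0964]), 'effort': array([ -0.0001, -39.0414,  18.761 ,   4.2241,   0.0155,  -0.    ]), 'tcp_pos': array([0.2768, 0.5603, 0.4048]), 'ee_rot': array([[ 0.8966, -0.4429,  0.    ],
       [-0.4429, -0.8966, -0.    ],
       [ 0.    ,  0.    , -1.    ]]), 'wrist_force': array([-0.2592, -0.4195, -0.1635]), 'moment': array([-0.0087, -0.0059, -0.0086]), 'gripper_force': 0.0, 'gripper_width': 1.0007528431383679}
```

View pics/top0.png

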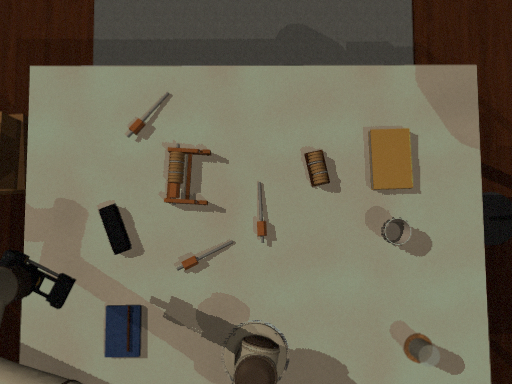

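View pics/side0.png

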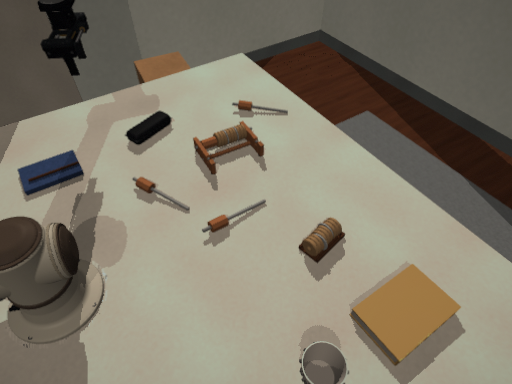

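Run:
```python
from h import *
np.set_printoptions(precision=4,suppress=True)
tiles=[]
for n in("top","side"):
    im=cv2.imread(f"pics/{n}0.png"); d=np.load(f"pics/{n}0.npy"); P=cloud(n,d).reshape(-1,3)
    print(n,"f",cam(n)[0][0,0],"table z",np.nanmedian(P[(abs(P[:,0]-.5)<.05)&(abs(P[:,1]-.1)<.03)],0))
    for nm,c,rr,lo,hi in(("row",(.597,-.205),.085,.035,.08),("axle",(.45,-.02),.12,.006,.05),("hub",(.41,-.02),.06,.024,.05),("frameTop",(.58,.235),.14,.041,.048)):
        Q=P[(np.hypot(P[:,0]-c[0],P[:,1]-c[1])<rr)&(P[:,2]>lo)&(P[:,2]<hi)]
        if len(Q)<5: print(nm,len(Q)); continue
        m=Q[:,:2].mean(0);u,s,v=np.linalg.svd(Q[:,:2]-m,full_matrices=False); a=v[0]*np.sign(v[0,0]); t=(Q[:,:2]-m)@a
        print(nm,len(Q),Q.mean(0),"yaw",np.degrees(np.arctan2(a[1],a[0])),"ext",t.min(),t.max(),"zmax",Q[:,2].max())
    for X in([.597,-.205,.03],[.45,-.02,.02],[.58,.235,.03]):
        u,v=proj(n,X)[0].astype(int); k=32 if X[1]<.1 else 45
        tiles.append(cv2.resize(im[v-k:v+k,u-k:u+k],(266,266),interpolation=cv2.INTER_CUBIC)); print(n,X,"crop origin",u-k,v-k,"scale",266/2/k)
cv2.imwrite("pics/c1.png",np.vstack([np.hstack(tiles[:3]),np.hstack(tiles[3:])]))
```

```text
top f 460.37154100690447 table z [0.4996 0.1019 0.0005]
row 431 [ 0.5964 -0.2036  0.048 ] yaw 13.10679610656274 ext -0.050553851741568845 0.05284688523751493 zmax 0.059965304082554516
axle 474 [ 0.4432 -0.0189  0.0163] yaw 4.492515581009804 ext -0.11188552596515731 0.12488561539702785 zmax 0.04206083416367501
hub 138 [ 0.4006 -0.023   0.0301] yaw 2.855279438587663 ext -0.04173109328791343 0.048411153708415505 zmax 0.04206083416367501
frameTop 336 [0.5686 0.233  0.045 ] yaw -8.634680248097702 ext -0.0855815171229673 0.09925198447209146 zmax 0.04799567203471744
top [0.597, -0.205, 0.03] crop origin 285 135 scale 4.15625
top [0.45, -0.02, 0.02] crop origin 228 181 scale 4.15625
top [0.58, 0.235, 0.03] crop origin 136 128 scale 2.9555555555555557
side f 358.1081210107408 table z [ 0.499   0.0994 -0.0004]
row 656 [ 0.5943 -0.2097  0.0464] yaw 11.955507129025714 ext -0.047143701436548974 0.05541095511141237 zmax 0.0560050768663799
axle 417 [ 0.4312 -0.0259  0.0205] yaw 4.043166051543882 ext -0.07259777277206553 0.1235330580659226 zmax 0.034098288936284304
hub 154 [ 0.4021 -0.0265  0.0292] yaw 2.76834041584223 ext -0.043104159979681665 0.02524613938229611 zmax 0.034098288936284304
frameTop 383 [0.5646 0.2259 0.0453] yaw -8.115569997542789 ext -0.0827962893787314 0.10214419957801246 zmax 0.04796120323470021
side [0.597, -0.205, 0.03] crop origin 289 204 scale 4.15625
side [0.45, -0.02, 0.02] crop origin 200 182 scale 4.15625
side [0.58, 0.235, 0.03] crop origin 181 96 scale 2.9555555555555557
```

View pics/c1.png

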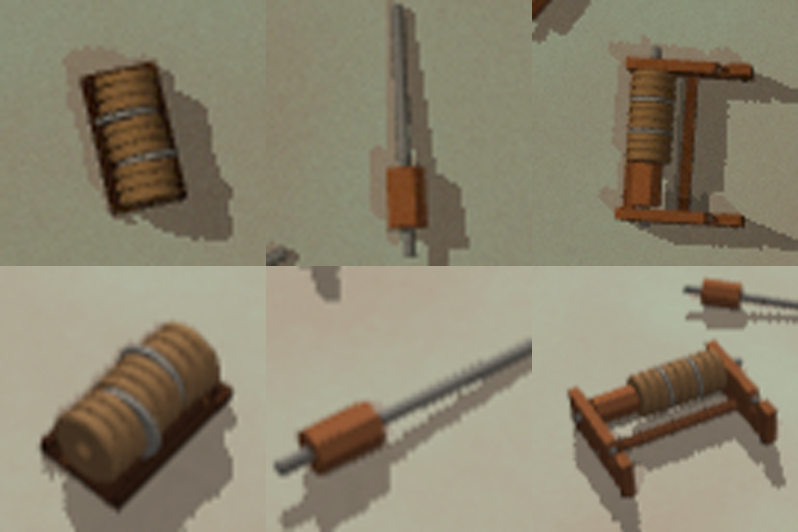

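```bash
cat > fit.py <<'E'
from h import *
from scipy.optimize import least_squares
np.set_printoptions(precision=4,suppress=True)
def cyl(P,c,yaw,half,R,zc,pitch=0,zmin=.01,free_z=False):
    u0=np.array([np.cos(yaw),np.sin(yaw)]); n0=np.array([-u0[1],u0[0]])
    t=(P[:,:2]-c)@u0; s=(P[:,:2]-c)@n0
    Q=P[(abs(t)<half)&(abs(s)<R+.012)&(P[:,2]>zmin)&(P[:,2]<zc+R+.012)]
    def res(p):
        a=yaw+p[1]; n=np.array([-np.sin(a),np.cos(a)]); u=np.array([np.cos(a),np.sin(a)])
        d=Q[:,:2]-c; return (np.hypot(d@n-p[0],Q[:,2]-zc+np.tan(pitch)*(d@u)-(p[2] if free_z else 0))-R)*1e3
    f=least_squares(res,[0,0,0],loss="soft_l1",f_scale=1.5,x_scale=[.001,.01,.001]); p=f.x
    return np.array(c)+p[0]*n0,np.degrees(yaw+p[1]),len(Q),np.sqrt(np.median(res(p)**2)),p[2]
if __name__=="__main__":
  A=[]
  for n in("top","side","both"):
    if n=="both": P=np.vstack(A)
    else: P=cloud(n,np.load(f"pics/{n}0.npy")).reshape(-1,3); P=P[~np.isnan(P[:,0])]; A.append(P)
    print(n); rd=np.radians
    print(" row",cyl(P,[.597,-.206],rd(12.5),.046,.0235,.028,0,.014))
    print(" rod",cyl(P,[.50,-.018],rd(3.5),.05,.005,.0167-.092*np.sin(rd(4.5)),rd(4.5),.003))
    print(" hub",cyl(P,[.408,-.023],rd(3.5),.02,.0155,.0167,rd(4.5),.008))
    print(" fitted",cyl(P,[.60,.273],rd(-3.2),.045,.0235,.032,0,.02))
  K=lambda n,o,s,pts:[[o[0]+a/s,o[1]+b/s] for a,b in pts]
  print("stub top",ray_at_z("top",[262.9,242.4],.020),"tip",ray_at_z("top",[259.8,182.2],.0047),"hub",ray_at_z("top",[261.7,228.9],.030))
  print("stub side",ray_at_z("side",[202.4,231.1],.020),"tip",ray_at_z("side",[266,201],.0047))
  # frame cheek tops: points at z 41..50 right of the fitted row
  for P,n in zip(A,("top","side")):
    u=np.array([np.cos(rd(-3.2)),np.sin(rd(-3.2))]); nn=np.array([-u[1],u[0]]); d=P[:,:2]-[.58,.235]; t=d@u; s=d@nn
    for sg in(-1,1):
      m=(abs(t-sg*.082)<.03)&(abs(s+.01)<.02)&(P[:,2]>.043)&(P[:,2]<.052)
      m2=(abs(t-sg*.082)<.03)&(abs(s)<.12)&(P[:,2]>.042)&(P[:,2]<.052)
      print(n,sg,m.sum(),"t",np.percentile(t[m],[2,50,98]),"s",np.percentile(s[m2],[1,50,99]),"slope",np.polyfit(s[m2],t[m2],1))
    Q=P[(np.hypot(P[:,0]-.597,P[:,1]+.206)<.08)&(P[:,2]>.04)]; t=(Q[:,:2]-[.597,-.206])@[np.cos(rd(12.5)),np.sin(rd(12.5))]; print(" row extent",np.percentile(t,[1,99]))
E
python3 fit.py
```

```text
top
 row (array([ 0.5969, -0.2057]), np.float64(12.405765194716112), 445, np.float64(2.079409667815932), np.float64(0.0))
 rod (array([ 0.5   , -0.0184]), np.float64(3.4704750818670527), 150, np.float64(2.681775151275058), np.float64(0.0))
 hub (array([ 0.408 , -0.0223]), np.float64(2.185152737893894), 118, np.float64(1.402832997695071), np.float64(0.0))
 fitted (array([0.5988, 0.2519]), np.float64(-3.03004924127384), 305, np.float64(1.532783622941951), np.float64(0.0))
side
 row (array([ 0.5969, -0.2054]), np.float64(13.183897045905486), 638, np.float64(1.0903607352438074), np.float64(0.0))
 rod (array([ 0.5   , -0.0184]), np.float64(2.075434860124728), 121, np.float64(0.71704024642076), np.float64(0.0))
 hub (array([ 0.408 , -0.0224]), np.float64(3.2201123971532994), 178, np.float64(0.885019394922436), np.float64(0.0))
 fitted (array([0.5989, 0.2531]), np.float64(-4.018554161459732), 166, np.float64(1.181160629126109), np.float64(0.0))
both
 row (array([ 0.5969, -0.2055]), np.float64(12.933275972606593), 1083, np.float64(1.3895991776988157), np.float64(0.0))
 rod (array([ 0.5   , -
[... 218 characters left out ...]
ed (array([0.5988, 0.2522]), np.float64(-3.3701580094514405), 471, np.float64(1.4439634447845004), np.float64(0.0))
stub top [[ 0.3576 -0.0273  0.02  ]] tip [[ 0.5541 -0.0187  0.0047]] hub [[ 0.4009 -0.0235  0.03  ]]
stub side [[ 0.3577 -0.0254  0.02  ]] tip [[ 0.5581 -0.0189  0.0047]]
top -1 47 t [-0.0928 -0.0865 -0.0545] s [-0.0862  0.0063  0.0471] slope [ 0.1231 -0.0809]
top 1 59 t [0.0547 0.0731 0.0821] s [-0.0864 -0.0036  0.0447] slope [-0.0451  0.0723]
 row extent [-0.0491  0.0491]
side -1 46 t [-0.0937 -0.0865 -0.056 ] s [-0.0885  0.0031  0.0479] slope [ 0.0975 -0.0813]
side 1 54 t [0.0535 0.0716 0.081 ] s [-0.0884 -0.0115  0.0438] slope [-0.0265  0.0724]
 row extent [-0.0496  0.0496]
```

```bash
cat >> h.py <<'E'
from scipy.spatial.transform import Rotation as Ro
def axR(yaw,down):  # tool rotation with tool x along axle (yaw deg, tip down deg)
    y,d=np.radians([yaw,down]); x=np.array([np.cos(d)*np.cos(y),np.cos(d)*np.sin(y),-np.sin(d)])
    ty=np.array([np.sin(y),-np.cos(y),0]); return np.c_[x,ty,np.cross(x,ty)]
def go(org,yaw,down,gx=-6,up=6):
    """tool shift/turn to put the axle origin at org; grip at axle x=gx, grasp point 'up' mm above axis"""
    R=axR(yaw,down); p=np.array(org)+R@[gx/1e3,0,-(164+up)/1e3]; s=r.sense(); R0=s["ee_rot"]
    print("dxyz",np.round(R0.T@(p-s["tcp_pos"])*1e3,1),"rot",np.round(np.degrees(Ro.from_matrix(R0.T@R).as_rotvec()),2),"t",round(s["time_s"],2))
def axpose(gx=-6,up=6,dp=0):
    s=r.sense();R=s["ee_rot"]; o=s["tcp_pos"]+R@[-gx/1e3,0,(164+up)/1e3]; x=R[:,0]
    return o,np.degrees(np.arctan2(x[1],x[0])),-np.degrees(np.arcsin(x[2])),s["wrist_force"]
E
python3 - <<'E'
from h import *
go([.4035,-.0225,.10],2.6,4.5); go([.4035,-.0225,.0167],2.6,4.5)
E
```

```text
dxyz [378.2 462.9 134.8] rot [ -1.13  -4.41 -28.87] t 0.8
dxyz [378.2 462.9 218.1] rot [ -1.13  -4.41 -28.87] t 0.8
```

```bash
python3 -m creep '[[1,47,58,17,0,0,-4],[1,95,116,34,0,0,-8],[1,142,174,51,0,0,-12],[1,189,231,68,0,0,-16],[1,220,270,85,0,0,-20],[1,245,298,95,0,0,-24],[1,265,324,105,-0.5,-2,-27],[1,284,350,110,-1.1,-4.4,-28.9]]'; python3 -c "
from h import *
go([.4035,-.0225,.10],2.6,4.5)"
```

```text
time_s: 1.47
tcp_pos: [0.3487, 0.2426, 0.3259]
ee_rot: [[0.996, 0.05, -0.079], [0.05, -0.999, -0.002], [-0.079, -0.002, -0.997]]
wrist_force: [1.2, -0.4, 0.6]
gripper_width: 1.002
gripper_force: 0.0
dxyz [ 53.2 267.6  51.5] rot [-0.07  0.05  0.25] t 1.47
```

```bash
python3 -m creep '[[1,8,35,7,0,0,0],[1,16,74,14,0,0,0],[1,24,113,20,0,0,0],[1,32,152,24,0,0,0],[1,40,190,26,0,0,0],[1,50,230,28,0,0,0],[1,53,262,30,0,0,0],[1,53,262,30,0,0,0]]'; python3 -c "
from h import *
go([.4035,-.0225,.0167],2.6,4.5)"
```

```text
time_s: 2.13
tcp_pos: [0.4116, -0.0187, 0.2914]
ee_rot: [[0.996, 0.039, -0.08], [0.039, -0.999, -0.003], [-0.08, 0.0, -0.997]]
wrist_force: [-0.1, 0.6, -0.2]
gripper_width: 0.996
gripper_force: 0.0
dxyz [  7.5   3.4 104.5] rot [-0.01  0.08 -0.36] t 2.13
```

```bash
python3 -m creep '[[0.3,5,3,35,0,0,-0.4],[0.3,7.5,3.4,60,0,0,-0.4],[0.3,7.5,3.4,75,0,0,-0.4],[0.3,7.5,3.4,75,0,0,-0.4]]'
python3 - <<'E'
from h import *
go([.4035,-.0225,.0167],2.6,4.5)
n="side"; im,d=shot(n,"side1.png")
u,v=proj(n,[.45,-.02,.04])[0].astype(int); a=cv2.resize(im[v-60:v+60,u-80:u+80],(800,600),interpolation=cv2.INTER_CUBIC); cv2.imwrite("pics/c2.png",a[...,::-1])
E
```

```text
time_s: 2.47
tcp_pos: [0.4123, -0.0182, 0.2141]
ee_rot: [[0.995, 0.052, -0.085], [0.052, -0.999, -0.005], [-0.085, 0.0, -0.996]]
wrist_force: [-1.1, 0.1, 0.6]
gripper_width: 0.785
gripper_force: 0.0
dxyz [ 0.7  3.8 27.5] rot [0.05 0.36 0.37] t 2.47
```

View pics/c2.png

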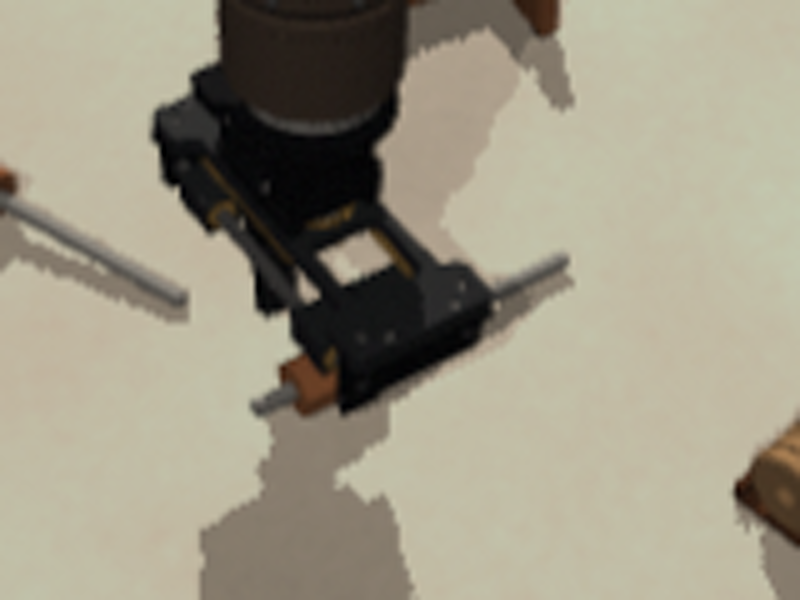

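```bash
python3 -m creep '[[0.3,0.7,3.8,10,0,0,0],[0.3,0.7,3.8,20,0,0,0],[0.3,0.7,3.8,24,0,0,0],[0.3,0.7,3.8,24,0,0,0]]'
python3 - <<'E'
from h import *
for i in range(2): go([.4035,-.0225,.0167],2.6,4.5); vision.capture("side")
E
```

```text
time_s: 2.85
tcp_pos: [0.4127, -0.0214, 0.1929]
ee_rot: [[0.996, 0.053, -0.078], [0.053, -0.999, -0.003], [-0.078, -0.001, -0.997]]
wrist_force: [-0.1, -0.0, -0.2]
gripper_width: 0.654
gripper_force: 0.0
dxyz [-1.4  0.6  6.4] rot [-0.03 -0.04  0.47] t 2.85
dxyz [-1.5  0.6  6.7] rot [-0.04 -0.09  0.47] t 2.9
```

```bash
python3 -m creep '[[0.3,-1.4,0.6,3,0,0,0.4],[0.3,-1.4,0.6,6,0,0,0.4],[0.3,-1.4,0.6,6,0,0,0.4]]'; python3 -c "
from h import *
go([.4035,-.0225,.0167],2.6,4.5)"; python3 -m creep '[[-1,0,0,0,0,0,0],[-1,0,0,0,0,0,0],[-1,0,0,0,0,0,0],[-1,0,0,0,0,0,0],[-1,0,0,0,0,0,0],[-1,0,0,0,0,0,0],[-1,0,0,0,0,0,0],[-1,0,0,0,0,0,0]]'; python3 -c "
from h import *
go([.4035,-.0225,.0167],2.6,4.5)"
```

```text
time_s: 3.2
tcp_pos: [0.4103, -0.0225, 0.1865]
ee_rot: [[0.996, 0.046, -0.079], [0.046, -0.999, -0.003], [-0.079, -0.001, -0.997]]
wrist_force: [-0.7, 0.5, 0.8]
gripper_width: 0.647
gripper_force: 0.0
dxyz [ 0.5 -0.3 -0.2] rot [-0.03  0.01  0.02] t 3.2
time_s: 3.87
tcp_pos: [0.4106, -0.0225, 0.1867]
ee_rot: [[0.996, 0.046, -0.078], [0.046, -0.999, -0.003], [-0.078, -0.001, -0.997]]
wrist_force: [-0.6, -0.1, -0.3]
gripper_width: 0.341
gripper_force: 30.0
dxyz [ 0.3 -0.3  0. ] rot [-0.03 -0.02  0.03] t 3.87
```

```bash
python3 -c "
from h import *
go([.3805,-.2547,.08],12.8,0)"; python3 -m creep '[[-1,0,0,-25,0,0,0],[-1,0,0,-50,0,0,0],[-1,0,0,-70,0,0,0],[-1,0,0,-70,0,0,0]]'
```

```text
dxyz [-51.5 231.6 -59.6] rot [ -0.43   4.47 -10.16] t 3.87
time_s: 4.2
tcp_pos: [0.4174, -0.022, 0.2596]
ee_rot: [[0.996, 0.047, -0.07], [0.047, -0.999, -0.001], [-0.07, -0.002, -0.998]]
wrist_force: [1.1, -0.4, -1.5]
gripper_width: 0.339
gripper_force: 30.0
```

```bash
python3 -m creep '[[-1,-10,40,2,0,1,-2],[-1,-20,80,5,0,2,-4],[-1,-30,120,7,0,3,-6],[-1,-40,155,9,-0.2,4,-8],[-1,-46,190,10,-0.4,4.5,-9],[-1,-52,220,10,-0.4,4.5,-10],[-1,-52,232,10,-0.4,4.5,-10.2],[-1,-52,232,10,-0.4,4.5,-10.2]]'; python3 -m creep '[[-1,0,0,0,0,0,0],[-1,0,0,0,0,0,0]]';python3 - <<'E'
from h import *
print(axpose()); go([.3805,-.2547,.08],12.8,0)
n="side"; im,d=shot(n,"side2.png"); n2="top"; im2,d2=shot(n2,"top2.png")
ti=[]
for m,i in((n,im),(n2,im2)):
    u,v=proj(m,[.53,-.22,.05])[0].astype(int); print(m,u-40,v-45)
    ti.append(cv2.resize(i[v-45:v+45,u-40:u+40],(400,450),interpolation=cv2.INTER_CUBIC))
cv2.imwrite("pics/c3.png",np.hstack(ti)[...,::-1])
E
```

```text
time_s: 4.87
tcp_pos: [0.3735, -0.2585, 0.2493]
ee_rot: [[0.976, 0.218, -0.001], [0.218, -0.976, 0.001], [-0.001, -0.001, -1.0]]
wrist_force: [0.0, -0.6, -1.1]
gripper_width: 0.339
gripper_force: 30.0
time_s: 5.03
tcp_pos: [0.3737, -0.2559, 0.2497]
ee_rot: [[0.975, 0.222, -0.001], [0.222, -0.975, 0.001], [-0.001, -0.002, -1.0]]
wrist_force: [0.2, -0.2, -2.5]
gripper_width: 0.342
gripper_force: 30.0
(array([ 0.37928719, -0.2543275 ,  0.07970169]), np.float64(12.82880793232404), np.float64(0.058248506838918745), array([ 0.15471545, -0.21741818, -2.46169465]))
dxyz [ 0.9  0.3 -0.3] rot [-0.09  0.06  0.03] t 5.03
side 264 203
top 283 142
```

View pics/c3.png

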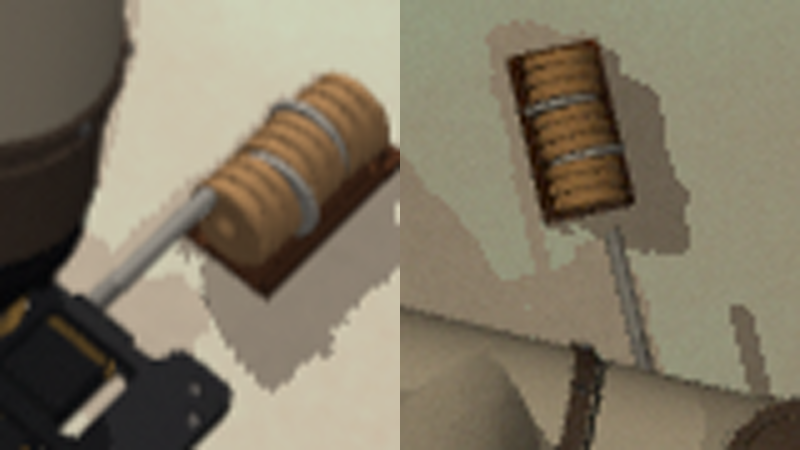

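```bash
cat > rod.py <<'E'
from h import *
from scipy.optimize import least_squares
def rodfit(names,o,yaw,pitch,t0=.035,t1=.15,R=.005):
    """fit rod: returns lateral(+left) and up offsets (mm) of axis from o at t=0 and at t=.153 ; """
    X=axR(yaw,pitch); u=X[:,0]; n=-X[:,1]; w=-X[:,2]
    for nm in names:
        P=np.vstack([cloud(k,np.load(f"pics/{k}{s}.npy")).reshape(-1,3) for k,s in nm])-o
        t,s,h=P@u,P@n,P@w; m=(t>t0)&(t<t1)&(abs(s)<.015)&(abs(h)<.015); t,s,h=t[m],s[m],h[m]
        if len(t)<10: print(nm,len(t)); continue
        f=least_squares(lambda p:(np.hypot(s-p[0]-p[1]*t,h-p[2]-p[3]*t)-R)*1e3,[0,0,0,0],loss="soft_l1",f_scale=1,x_scale=[.001,.01,.001,.01])
        p=f.x; print([k for k,_ in nm],len(t),"lat0 %.1f latTip %.1f up0 %.1f upTip %.1f mm"%tuple(1e3*np.array([p[0],p[0]+.153*p[1],p[2],p[2]+.153*p[3]])))
E
python3 - <<'E'
from rod import *
from fit import cyl
o,y,p,_=axpose(); rodfit([[("top",2)],[("side",2)],[("top",2),("side",2)]],o,y,p)
# u,v prediction of tip
tip=o+axR(y,p)[:,0]*.153; print("tip",tip,proj("top",tip),proj("side",tip))
rd=np.radians; u=np.array([np.cos(rd(12.8)),np.sin(rd(12.8))]);nn=np.array([-u[1],u[0]]); C=np.array([.597,-.2055])
for k in("top","side"):
    P=np.vstack([cloud(k,np.load(f"pics/{k}{s}.npy")).reshape(-1,3) for s in(0,2)]);P=P[~np.isnan(P[:,0])]
    for t in(-.034,-.017,0,.017,.034):
        c,yw,N,e,z=cyl(P,C+t*u,rd(12.8),.003 if abs(t)==.017 else .011,.024,.028,0,.018,False)
        print(k,t,"lat %.1f"%((c-C)@nn*1e3),"yaw",round(yw,1),N,round(e,2))
E
```

```text
['top'] 88 lat0 -0.7 latTip -0.0 up0 -0.3 upTip 1.2 mm
['side'] 137 lat0 0.2 latTip -0.8 up0 -1.6 upTip -1.1 mm
['top', 'side'] 225 lat0 -0.5 latTip -0.3 up0 -2.1 upTip -0.1 mm
tip [ 0.529  -0.2199  0.0801] [[324.6383 187.3975]] [[305.7527 241.2387]]
top -0.034 lat 0.1 yaw 9.1 198 1.52
top -0.017 lat -3.0 yaw 0.3 60 2.3
top 0 lat 0.6 yaw 12.1 198 2.04
top 0.017 lat 1.9 yaw 22.9 56 2.34
top 0.034 lat -1.0 yaw 8.6 202 1.69
side -0.034 lat 0.7 yaw 9.9 326 1.05
side -0.017 lat -1.7 yaw -2.4 120 1.37
side 0 lat 1.2 yaw 15.0 292 1.12
side 0.017 lat 2.3 yaw 12.4 77 1.18
side 0.034 lat 0.3 yaw 10.4 278 1.05
```

```bash
python3 -m creep '[[-1,0.5,0,20,0,0,0],[-1,0.5,0,40,0,0,0],[-1,0.5,0,51,0,0,0],[-1,0.5,0,51,0,0,0],[-1,0.5,0,51,0,0,0]]'
cat > st.py <<'E'
from h import *
C=np.array([.597,-.2055]);a=np.radians(12.8);u=np.array([np.cos(a),np.sin(a)]);n=np.array([-u[1],u[0]])
o,y,p,f=axpose(); X=axR(y,p)[:,0]; tip=o+.153*X
print("t %.2f tip: along %.1f lat %.1f z %.1f | org lat %.1f z %.1f yaw %.2f down %.2f | F along %.1f lat %.1f up %.1f M %s w %.3f"%(r.sense()["time_s"],*(1e3*np.array([(tip[:2]-C)@u,(tip[:2]-C)@n,tip[2],(o[:2]-C)@n,o[2]])),y,p,f[:2]@u,f[:2]@n,f[2],np.round(r.sense()["moment"],2),r.sense()["gripper_width"]))
E
python3 st.py
```

```text
time_s: 5.55
tcp_pos: [0.3749, -0.2556, 0.1992]
ee_rot: [[0.975, 0.224, -0.001], [0.224, -0.975, 0.001], [-0.001, -0.001, -1.0]]
wrist_force: [0.1, -0.4, -1.1]
gripper_width: 0.34
gripper_force: 30.0
t 5.55 tip: along -68.8 lat 0.9 z 29.1 | org lat 0.5 z 29.2 yaw 12.93 down 0.04 | F along 0.0 lat -0.4 up -1.1 M [-0.08  0.01  0.01] w 0.340
```

Down 1 mm and advance to inside roller 1's face (about −49), small steps.

```bash
python3 -m creep '[[-1,6,0,1,0,0,0],[-1,12,0,1,0,0,0],[-1,16,0,1,0,0,0],[-1,18,0,1,0,0,0],[-1,20,0,1,0,0,0],[-1,20,0,1,0,0,0]]' | grep -v rot; python3 st.py;  python3 -m creep '[[-1,1.5,0,0,0,0,0],[-1,3,0,0,0,0,0],[-1,4.5,0,0,0,0,0],[-1,6,0,0,0,0,0],[-1,6,0,0,0,0,0]]' >/dev/null; python3 st.py
```

```text
time_s: 6.05
tcp_pos: [0.3946, -0.2518, 0.1987]
wrist_force: [0.2, 0.2, -0.0]
gripper_width: 0.337
gripper_force: 30.0
t 6.05 tip: along -48.4 lat -0.1 z 28.9 | org lat -0.3 z 28.7 yaw 12.85 down -0.07 | F along 0.2 lat 0.2 up -0.0 M [-0.06  0.05 -0.01] w 0.337
t 6.47 tip: along -42.7 lat -0.2 z 28.5 | org lat -0.3 z 28.4 yaw 12.84 down -0.04 | F along 0.9 lat 0.3 up -1.6 M [-0.06  0.06 -0.01] w 0.343
```

```bash
python3 -m creep '[[-1,1.5,0,0,0,0,0],[-1,3,0,0,0,0,0],[-1,4.5,0,0,0,0,0],[-1,6,0,0,0,0,0],[-1,6,0,0,0,0,0]]' >/dev/null; python3 st.py;python3 -m creep '[[-1,1.5,0,0,0,0,0],[-1,3,0,0,0,0,0],[-1,4.5,0,0,0,0,0],[-1,6,0,0,0,0,0],[-1,6,0,0,0,0,0]]' >/dev/null; python3 st.py
python3 - <<'E'
from h import *
from fit import *
for n in("side","top"):
    im,d=shot(n,n+"3.png"); P=cloud(n,d).reshape(-1,3)
    Q=P[(np.hypot(P[:,0]-.597,P[:,1]+.206)<.08)&(P[:,2]>.042)&(P[:,2]<.06)]; t=(Q[:,:2]-[.597,-.206])@[np.cos(.2234),np.sin(.2234)]; print(" row extent",np.percentile(t,[0.5,1,2,98,99,99.5]))
    if n=="side":
        u,v=proj(n,[.57,-.21,.04])[0].astype(int); cv2.imwrite("pics/c4.png",cv2.resize(im[v-38:v+38,u-50:u+50],(800,600),interpolation=cv2.INTER_CUBIC)[...,::-1])
E
```

```text
t 6.88 tip: along -36.6 lat -0.1 z 28.6 | org lat -0.3 z 28.5 yaw 12.85 down -0.05 | F along -0.6 lat -0.4 up -1.4 M [-0.08  0.04  0.03] w 0.340
t 7.30 tip: along -30.6 lat -0.1 z 28.6 | org lat -0.3 z 28.5 yaw 12.84 down -0.05 | F along 0.1 lat -0.7 up -1.8 M [-0.07  0.04 -0.01] w 0.343
 row extent [-0.0504 -0.0499 -0.0491  0.0483  0.0496  0.0504]
 row extent [-0.0497 -0.0493 -0.0485  0.0489  0.05    0.0505]
```

View pics/c4.png

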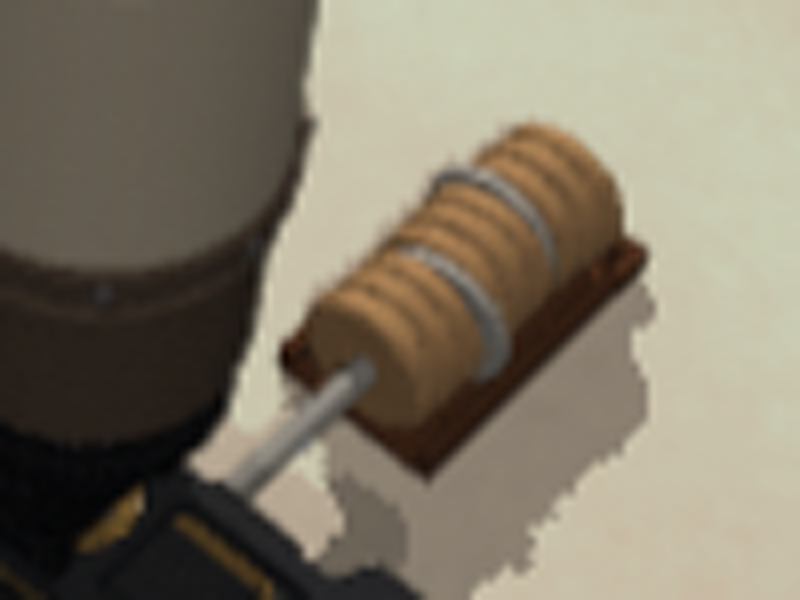

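```bash
python3 -m creep '[[-1,2,0,0,0,0,0],[-1,4,0.5,0,0,0,0],[-1,6,1.5,0,0,0,0],[-1,7,2.5,0,0,0,0],[-1,8,3,0,0,0,0],[-1,8,3,0,0,0,0]]' >/dev/null; python3 st.py;python3 -m creep '[[-1,1,0,0,0,0,0],[-1,2,0,0,0,0,0],[-1,3,0,0,0,0,0],[-1,4,0,0,0,0,0],[-1,4,0,0,0,0,0]]' >/dev/null; python3 st.py;python3 -m creep '[[-1,1,0,0,0,0,0],[-1,2,0,0,0,0,0],[-1,3,0,0,0,0,0],[-1,4,0,0,0,0,0],[-1,4,0,0,0,0,0]]' >/dev/null; python3 st.py
```

```text
t 7.90 tip: along -22.7 lat -3.3 z 28.6 | org lat -3.3 z 28.4 yaw 12.83 down -0.05 | F along 0.0 lat -0.6 up -2.0 M [-0.04  0.07 -0.01] w 0.341
t 8.32 tip: along -18.7 lat -3.1 z 28.6 | org lat -3.2 z 28.4 yaw 12.84 down -0.04 | F along -0.7 lat 0.5 up -1.5 M [-0.06  0.03  0.03] w 0.343
t 8.73 tip: along -14.7 lat -3.1 z 28.6 | org lat -3.2 z 28.5 yaw 12.84 down -0.04 | F along 0.1 lat -0.4 up -0.9 M [-0.01 -0.01 -0.02] w 0.341
```

```bash
cat > ext.py <<'E'
from h import *
import sys
tag=sys.argv[1]
C=np.array([.597,-.2055]);a=np.radians(12.8);u=np.array([np.cos(a),np.sin(a)]);n=np.array([-u[1],u[0]])
B={}
for c in("side","top"):
  im,d=shot(c,c+tag+".png")
  for k in("3",tag):
    P=cloud(c,np.load(f"pics/{c}{k}.npy")).reshape(-1,3); Q=P[(np.hypot(P[:,0]-.597,P[:,1]+.206)<.09)&(P[:,2]>.042)&(P[:,2]<.06)]; t=(Q[:,:2]-C)@u
    print(c,k,np.percentile(t,[1,2,98,99])*1e3)
c="side";i=cv2.imread(f"pics/{c}{tag}.png");U,v=proj(c,[.57,-.21,.04])[0].astype(int); cv2.imwrite(f"pics/crop{tag}.png",cv2.resize(i[v-38:v+38,U-50:U+50],(800,600),interpolation=cv2.INTER_CUBIC))
E
python3 ext.py 4
```

```text
side 3 [-50.03840521 -49.17514627  48.20876222  49.51531516]
side 4 [-49.6404547  -49.16302543  48.42241837  49.61775731]
top 3 [-49.42183312 -48.59306149  48.80918959  49.86047028]
top 4 [-49.76380905 -48.40762896  48.4410058   49.30077922]
```

View pics/crop4.png

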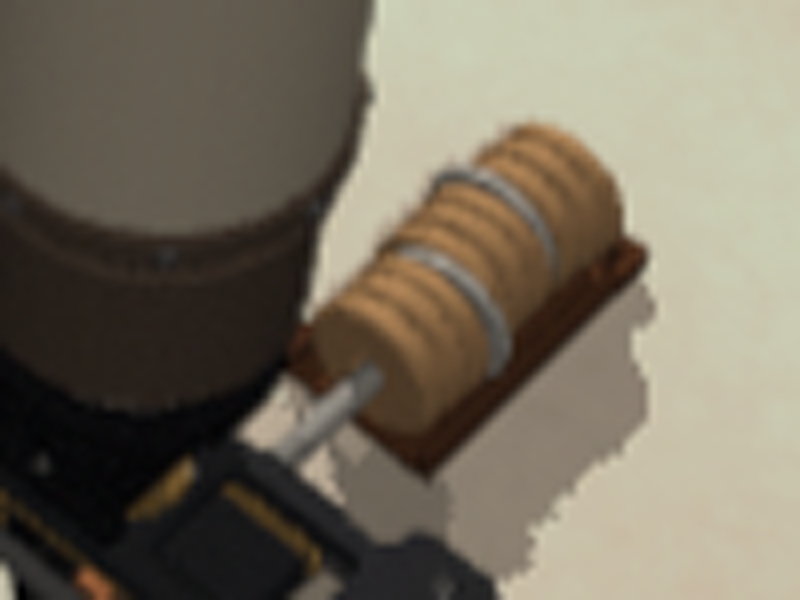

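```bash
python3 -m creep '[[-1,-0.5,0,0,0,0,0],[-1,-0.5,-1,0,0,0,0],[-1,-0.5,-2.2,0,0,0,0],[-1,-0.5,-3.5,0,0,0,0],[-1,-0.5,-3.5,0,0,0,0]]' >/dev/null; python3 st.py;python3 -m creep '[[-1,1,0,0,0,0,0],[-1,2,0,0,0,0,0],[-1,3,0,0,0,0,0],[-1,4,0,0,0,0,0],[-1,4,0,0,0,0,0]]' >/dev/null; python3 st.py;python3 -m creep '[[-1,1,0,0,0,0,0],[-1,2,0,0,0,0,0],[-1,3,0,0,0,0,0],[-1,4,0,0,0,0,0],[-1,4,0,0,0,0,0]]' >/dev/null; python3 st.py
```

```text
t 9.25 tip: along -15.6 lat 0.7 z 28.5 | org lat 0.6 z 28.4 yaw 12.84 down -0.02 | F along 0.3 lat -0.7 up -1.8 M [-0.02  0.09  0.04] w 0.344
t 9.67 tip: along -11.2 lat 0.4 z 28.6 | org lat 0.3 z 28.4 yaw 12.84 down -0.04 | F along 0.4 lat -0.3 up -1.1 M [-0.14  0.05  0.  ] w 0.341
t 10.08 tip: along -7.2 lat 0.4 z 28.6 | org lat 0.3 z 28.5 yaw 12.84 down -0.04 | F along -1.4 lat -0.4 up -0.6 M [-0.09  0.1   0.03] w 0.343
```

```bash
python3 ext.py 5
```

```text
side 3 [-50.03840521 -49.17514627  48.20876222  49.51531516]
side 5 [-49.57816028 -49.32416063  48.44229256  50.45829823]
top 3 [-49.42183312 -48.59306149  48.80918959  49.86047028]
top 5 [-49.5991445  -48.58492599  48.83362621  49.6653253 ]
```

```bash
python3 -m creep '[[-1,4,0,0,0,0,0],[-1,8,0,0,0,0,0],[-1,12,0,0,0,0,0],[-1,16,0,0,0,0,0],[-1,18,-1,0,0,0,0],[-1,18.5,-2,0,0,0,0],[-1,19,-2.8,0,0,0,0],[-1,19,-2.8,0,0,0,0]]' >/dev/null; python3 st.py;python3 -m creep '[[-1,1,0,0,0,0,0],[-1,2,0,0,0,0,0],[-1,3,0,0,0,0,0],[-1,4,0,0,0,0,0],[-1,4,0,0,0,0,0]]' >/dev/null; python3 st.py;python3 -m creep '[[-1,1,0,0,0,0,0],[-1,2,0,0,0,0,0],[-1,3,0,0,0,0,0],[-1,3.5,0,0,0,0,0],[-1,3.5,0,0,0,0,0]]' >/dev/null; python3 st.py
```

```text
t 10.85 tip: along 11.4 lat 3.5 z 28.4 | org lat 3.4 z 28.4 yaw 12.84 down -0.01 | F along 0.6 lat 0.2 up -1.7 M [-0.12  0.04  0.  ] w 0.347
t 11.27 tip: along 15.8 lat 3.2 z 28.6 | org lat 3.1 z 28.5 yaw 12.84 down -0.04 | F along 0.6 lat -0.1 up -1.1 M [-0.1   0.03 -0.01] w 0.341
t 11.68 tip: along 19.2 lat 3.2 z 28.6 | org lat 3.1 z 28.5 yaw 12.84 down -0.04 | F along -0.1 lat -0.5 up -1.9 M [-0.07  0.04  0.02] w 0.344
```

```bash
python3 ext.py 6
```

```text
side 3 [-50.03840521 -49.17514627  48.20876222  49.51531516]
side 6 [-49.43012676 -49.0158798   48.89423473  49.71785342]
top 3 [-49.42183312 -48.59306149  48.80918959  49.86047028]
top 6 [-48.79327443 -48.10290129  48.51652093  49.5176239 ]
```

View pics/crop6.png

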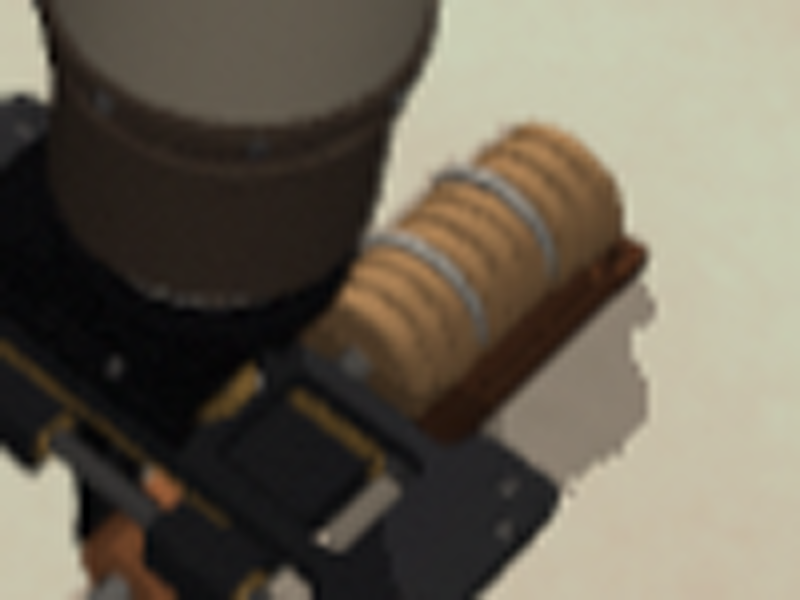

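```bash
python3 -m creep '[[-1,-0.5,0,0,0,0,0],[-1,-0.5,1,0,0,0,0],[-1,-0.5,2.2,0,0,0,0],[-1,-0.5,3.3,0,0,0,0],[-1,-0.5,3.3,0,0,0,0]]' >/dev/null; python3 st.py;python3 -m creep '[[-1,1,0,0,0,0,0],[-1,2,0,0,0,0,0],[-1,3,0,0,0,0,0],[-1,4,0,0,0,0,0],[-1,4,0,0,0,0,0]]' >/dev/null; python3 st.py;python3 -m creep '[[-1,1,0,0,0,0,0],[-1,2,0,0,0,0,0],[-1,3,0,0,0,0,0],[-1,4,0,0,0,0,0],[-1,4,0,0,0,0,0]]' >/dev/null; python3 st.py
```

```text
t 12.20 tip: along 18.5 lat -0.3 z 28.5 | org lat -0.3 z 28.4 yaw 12.82 down -0.03 | F along -0.3 lat 0.8 up -1.3 M [-0.09  0.05  0.05] w 0.339
t 12.62 tip: along 22.9 lat -0.0 z 28.6 | org lat -0.2 z 28.5 yaw 12.85 down -0.05 | F along 0.3 lat 0.6 up -1.4 M [-0.09  0.03  0.03] w 0.346
t 13.03 tip: along 26.8 lat -0.1 z 28.6 | org lat -0.2 z 28.5 yaw 12.84 down -0.05 | F along 0.8 lat 0.0 up -1.3 M [-0.06  0.07  0.  ] w 0.342
```

```bash
python3 ext.py 7
```

```text
side 3 [-50.03840521 -49.17514627  48.20876222  49.51531516]
side 7 [-49.45459917 -48.65377185  48.83170065  49.58570478]
top 3 [-49.42183312 -48.59306149  48.80918959  49.86047028]
top 7 [-48.49472368 -47.28880564  48.09888932  50.02617148]
```

```bash
python3 -m creep '[[-1,5,0,0,0,0,0],[-1,10,0,0,0,0,0],[-1,16,0,0,0,0,0],[-1,22,0,0,0,0,0],[-1,22,0,0,0,0,0]]' >/dev/null; python3 st.py;python3 -m creep '[[-1,5,0,0,0,0,0],[-1,10,0,0,0,0,0],[-1,16,0,0,0,0,0],[-1,22,0,0,0,0,0],[-1,26,0,0,0,0,0],[-1,26,0,0,0,0,0]]' >/dev/null; python3 st.py;python3 -m creep '[[-1,1.5,0,0,0,0,0],[-1,3,0,0,0,0,0],[-1,4.5,0,0,0,0,0],[-1,5,0,0,0,0,0],[-1,5,0,0,0,0,0]]' >/dev/null; python3 st.py
```

```text
t 13.55 tip: along 50.4 lat -0.1 z 28.9 | org lat -0.4 z 28.6 yaw 12.89 down -0.12 | F along 0.2 lat -0.4 up -1.1 M [-0.06  0.    0.  ] w 0.340
t 14.05 tip: along 75.8 lat -0.0 z 28.8 | org lat -0.2 z 28.5 yaw 12.87 down -0.09 | F along 0.4 lat -0.6 up -2.2 M [-0.13  0.01 -0.07] w 0.344
t 14.47 tip: along 79.6 lat -0.1 z 28.6 | org lat -0.1 z 28.5 yaw 12.83 down -0.04 | F along -0.5 lat 0.4 up -0.9 M [-0.09  0.   -0.01] w 0.341
```

Now 1 mm steps until axial force shows.

```bash
for i in 1; do python3 -m creep '[[-1,0.5,0,0,0,0,0],[-1,1,0,0,0,0,0],[-1,1.5,0,0,0,0,0],[-1,1.5,0,0,0,0,0]]' >/dev/null; python3 st.py; python3 -m creep '[[-1,0.5,0,0,0,0,0],[-1,1,0,0,0,0,0],[-1,1.5,0,0,0,0,0],[-1,1.5,0,0,0,0,0]]' >/dev/null; python3 st.py; done; python3 ext.py 8
```

```text
t 14.80 tip: along 81.0 lat -0.0 z 28.5 | org lat -0.1 z 28.5 yaw 12.83 down -0.02 | F along -1.1 lat -0.1 up -0.8 M [-0.05  0.06  0.03] w 0.339
t 15.13 tip: along 82.4 lat 0.0 z 28.5 | org lat -0.1 z 28.4 yaw 12.83 down -0.01 | F along -0.2 lat -0.0 up -1.2 M [-0.08  0.23 -0.01] w 0.342
side 3 [-50.03840521 -49.17514627  48.20876222  49.51531516]
side 8 [-89.31206863 -87.49052101  50.25267308  51.84920265]
top 3 [-49.42183312 -48.59306149  48.80918959  49.86047028]
top 8 [10.74229409 11.41089327 50.16434299 51.08147764]
```

View pics/crop8.png

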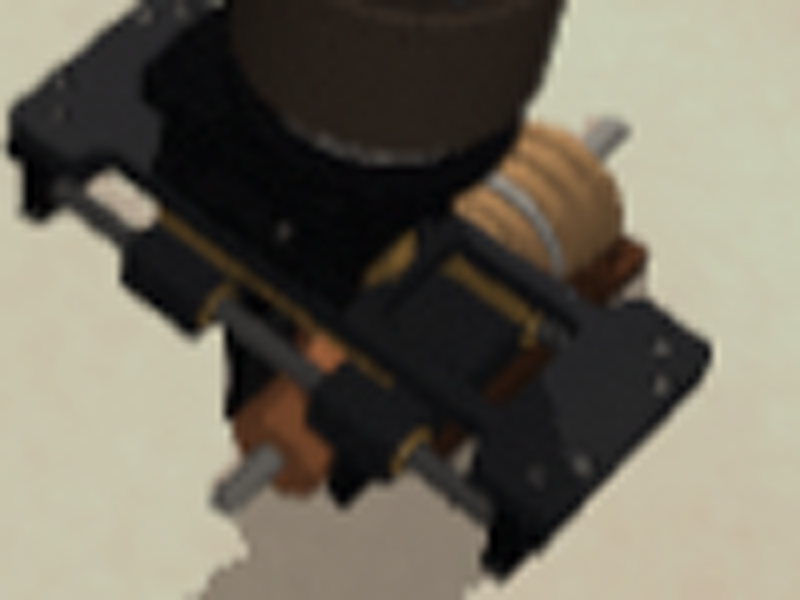

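```bash
python3 -m creep '[[-1,0.5,0,0,0,0,0],[-1,1,0,0,0,0,0],[-1,1,0,0,0,0,0]]' >/dev/null; python3 st.py; python3 -m creep '[[-1,-3,0,-2,0,1,0],[-1,-6,0,-6,0,2,0],[-1,-9,0,-10,0,3,0],[-1,-12,0,-15,0,4,0],[-1,-15,0,-22,0,5,0],[-1,-18,0,-30,0,6,0],[-1,-18,0,-45,0,6,0],[-1,-18,0,-60,0,6,0]]' >/dev/null; python3 -m creep '[[-1,0,0,0,0,0,0],[-1,0,0,0,0,0,0],[-1,0,0,0,0,0,0],[-1,0,0,0,0,0,0]]' >/dev/null; python3 st.py
```

```text
t 15.48 tip: along 83.6 lat -0.1 z 28.6 | org lat -0.1 z 28.5 yaw 12.83 down -0.04 | F along -0.4 lat 0.3 up -1.0 M [-0.09  0.23 -0.02] w 0.340
t 16.48 tip: along 81.6 lat 0.3 z 104.9 | org lat 0.2 z 89.1 yaw 12.81 down -5.94 | F along 0.5 lat -0.6 up -3.6 M [-0.14  0.47 -0.  ] w 0.342
```

Run:
```python
from rod import *
o,y,p,_=axpose()
for c in("side","top"): shot(c,c+"9.png")
rodfit([[("side",9)],[("top",9)],[("side",9),("top",9)]],o,y,p,.126,.152)
X=axR(y,p)
for c in("side","top"):
    P=(cloud(c,np.load(f"pics/{c}9.npy")).reshape(-1,3)-o)@X
    m=(P[:,0]>.02)&(P[:,0]<.2)&(abs(P[:,1])<.03)&(abs(P[:,2])<.03); t=P[m,0]; rr=np.hypot(P[m,1],P[m,2])
    print(c,"row far end t",np.percentile(t[rr>.015],[90,98,99]),"tip",np.percentile(t[(rr<.009)],[98,99]) if (rr<.009).any() else None)
    i=cv2.imread(f"pics/{c}9.png");U,v=proj(c,o+X[:,0]*.08)[0].astype(int); cv2.imwrite(f"pics/{c}9c.png",cv2.resize(i[v-38:v+38,U-50:U+50],(400,300)))
```

```text
['side'] 28 lat0 -6.7 latTip 0.0 up0 0.4 upTip -3.2 mm
['top'] 27 lat0 -12.4 latTip 2.0 up0 -24.9 upTip 4.7 mm
['side', 'top'] 55 lat0 9.4 latTip -1.3 up0 18.4 upTip -3.5 mm
side row far end t [0.11623512 0.11994013 0.12067877] tip [0.15211932 0.15266795]
top row far end t [0.11484334 0.12009906 0.12071159] tip [0.15049721 0.15072686]
```

```bash
python3 -c "
from h import *
go([.5208,.1806,.115],-3.4,-4)"
```

```text
dxyz [  90.4 -398.5  -16.9] rot [-1.48 -1.9  16.16] t 16.58
```

```bash
python3 -m creep '[[-1,2,-15,-10,0,0,0],[-1,8,-40,-17,0,0,1],[-1,16,-75,-17,0,0,3],[-1,24,-110,-17,0,0,5],[-1,32,-145,-17,0,0,7],[-1,40,-180,-17,0,0,9],[-1,48,-215,-17,0,0,11],[-1,56,-250,-17,0,0,13]]' | grep time; python3 -m creep '[[-1,6,-32,0,0,0,1],[-1,12,-64,0,0,0,2],[-1,18,-94,0,0,0,3],[-1,24,-118,0,0,0,3.2],[-1,28,-135,0,0,0,3.2],[-1,30,-143,0,0,0,3.2],[-1,30,-143,0,0,0,3.2],[-1,30,-143,0,0,0,3.2]]' | grep time;  python3 -c "
from h import *
go([.5208,.1806,.115],-3.4,-4); print(axpose())"
```

```text
time_s: 17.25
time_s: 17.92
dxyz [-30.2  -8.4   0.3] rot [-1.65 -1.67 -0.06] t 17.92
(array([0.55553281, 0.17496008, 0.11871539]), np.float64(-3.4858448826346344), np.float64(-5.671866279753844), array([-0.7574748 , -1.64977837, -3.56027094]))
```

```bash
python3 -m creep '[[-1,-10,-3,0,-0.5,-0.5,0],[-1,-20,-6,0,-1,-1,0],[-1,-27,-8.4,0,-1.6,-1.7,0],[-1,-30,-8.4,0,-1.6,-1.7,0],[-1,-30,-8.4,0,-1.6,-1.7,0],[-1,-30,-8.4,0,-1.6,-1.7,0],[-1,-30,-8.4,0,-1.6,-1.7,0]]' | grep time
python3 - <<'E'
from rod import *
go([.5208,.1806,.115],-3.4,-4)
o,y,p,_=axpose(); X=axR(y,p); print(o,y,p)
for c in("side","top"): shot(c,c+"10.png")
rodfit([[("side",10)],[("top",10)]],o,y,p,.124,.152)
u=X[:,0];n=-X[:,1]
for c in("side","top"):
    Q=cloud(c,np.load(f"pics/{c}10.npy")).reshape(-1,3)-o; P=Q@X; P[:,1:]*=-1
    m=(P[:,0]>.02)&(P[:,0]<.2)&(abs(P[:,1])<.03)&(abs(P[:,2])<.03); t=P[m,0]; rr=np.hypot(P[m,1],P[m,2])
    print(c,"row far end",np.percentile(t[rr>.015],[98,99]),"tip",np.percentile(t[(rr<.009)],[98,99]))
    # lateral of row (both ends) via cylinder fit, radius 24
    m=(P[:,0]>.07)&(P[:,0]<.118)&(abs(P[:,1])<.032)&(P[:,2]>-.01)&(P[:,2]<.032)
    f=least_squares(lambda q:(np.hypot(P[m,1]-q[0],P[m,2]-q[1])-.0237)*1e3,[0,0],loss="soft_l1"); print(c,m.sum(),"row lat/up mm",f.x*1e3)
    # far cheek and near cheek geometry relative to axle in horizontal axes
    h=np.array([u[0],u[1],0]);h/=np.linalg.norm(h); T=Q@h; S=Q@n; Z=Q[:,2]+o[2]
    m=(T>.10)&(T<.15)&(Z>.042)&(Z<.05)&(abs(S)<.15)
    print(c,"far cheek T",np.percentile(T[m],[5,50,95]),"S",np.percentile(S[m],[2,98]))
    i=cv2.imread(f"pics/{c}10.png");U,v=proj(c,o+X[:,0]*.1-[0,0,.05])[0].astype(int); cv2.imwrite(f"pics/{c}10c.png",cv2.resize(i[v-38:v+38,U-25:U+25],(400,600),interpolation=cv2.INTER_CUBIC))
cv2.imwrite("pics/c10.png",np.hstack([cv2.imread("pics/side10c.png"),cv2.imread("pics/top10c.png")]))
E
```

```text
time_s: 18.5
dxyz [-0.8  0.6  1.2] rot [-0.14 -0.12 -0.03] t 18.5
[0.52192023 0.18158146 0.11625998] -3.4313497674285465 -4.121479764003819
['side'] 25 lat0 -10.8 latTip -0.3 up0 -20.4 upTip -1.0 mm
['top'] 31 lat0 8.9 latTip -1.2 up0 25.3 upTip -3.3 mm
side row far end [0.11987963 0.12096364] tip [0.15397068 0.15440985]
side 241 row lat/up mm [-0.2921745  -3.92265314]
side far cheek T [0.12458739 0.13010646 0.13671103] S [-0.03211831  0.04102775]
top row far end [0.12012269 0.12058649] tip [0.15090455 0.15168068]
top 249 row lat/up mm [-0.18064343 -3.09690355]
top far cheek T [0.10403006 0.12783338 0.13669409] S [-0.02914437  0.10210057]
```

```bash
python3 -c "
from h import *
go([.5205,.1806,.064],-3.4,-3)"
```

```text
dxyz [-1.8  0.7 51.8] rot [-0.13 -1.1  -0.04] t 18.6
```

```bash
python3 -m creep '[[-1,0,0.3,10,0,-0.3,0],[-1,-1,0.7,22,0,-0.6,0],[-1,-1.8,0.7,34,-0.1,-1.1,0],[-1,-1.8,0.7,44,-0.1,-1.1,0],[-1,-1.8,0.7,52,-0.1,-1.1,0],[-1,-1.8,0.7,52,-0.1,-1.1,0],[-1,-1.8,0.7,52,-0.1,-1.1,0]]' | grep time
cat > fr.py <<'E'
from h import *
o,y,p,f=axpose(); print("org",np.round(o*1e3,1),"yaw %.2f down %.2f"%(y,p),"F",np.round(f,1),"M",np.round(r.sense()["moment"],2),"t",r.sense()["time_s"])
E
python3 fr.py
python3 - <<'E'
from rod import *
o,y,p,_=axpose(); X=axR(y,p)
for c in("side","top"): shot(c,c+"11.png")
u=X[:,0];n=-X[:,1]
for c in("side","top"):
    Q=cloud(c,np.load(f"pics/{c}11.npy")).reshape(-1,3)-o; P=Q@X; P[:,1:]*=-1
    m=(P[:,0]>.07)&(P[:,0]<.118)&(abs(P[:,1])<.032)&(P[:,2]>-.005)&(P[:,2]<.032)
    f=least_squares(lambda q:(np.hypot(P[m,1]-q[0],P[m,2]-q[1])-.0237)*1e3,[0,0],loss="soft_l1"); print(c,m.sum(),"row lat/up mm",f.x*1e3)
    m=(P[:,0]>.05)&(P[:,0]<.118)&(abs(P[:,1]-.076)<.03)&(Q[:,2]+o[2]>.035)&(Q[:,2]+o[2]<.062)
    f=least_squares(lambda q:(np.hypot(P[m,1]-q[0]-q[1]*(P[m,0]-.049),Q[m,2]+o[2]-.032)-.0237)*1e3,[.076,0],loss="soft_l1",x_scale=[.001,.01]); print(c,m.sum(),"fitted row lat",f.x[0]*1e3,"slope deg",np.degrees(f.x[1]))
    h=np.array([u[0],u[1],0]);h/=np.linalg.norm(h); T=Q@h; S=Q@n; Z=Q[:,2]+o[2]
    for k,(a,b) in dict(far=(.122,.14),near=(-.042,-.024)).items():
        m=(T>a)&(T<b)&(Z>.043)&(Z<.05)&(abs(S)<.15); print(c,k,m.sum(),"S",np.percentile(S[m],[1,3,97,99])*1e3 if m.sum()>5 else None)
    m=(T>.11)&(T<.15)&(Z>.043)&(Z<.05)&(S>.01)&(S<.05); print("far T",np.percentile(T[m],[3,50,97])*1e3 if m.any() else 0)
    i=cv2.imread(f"pics/{c}11.png");U,v=proj(c,o+X[:,0]*.1-[0,0,.02])[0].astype(int); cv2.imwrite(f"pics/{c}11c.png",cv2.resize(i[v-30:v+30,U-20:U+20],(400,600),interpolation=cv2.INTER_CUBIC))
cv2.imwrite("pics/c11.png",np.hstack([cv2.imread("pics/side11c.png"),cv2.imread("pics/top11c.png")]))
E
```

```text
time_s: 19.18
org [520.1 180.4  62.8] yaw -3.42 down -2.91 F [-0.8  0.1 -2.8] M [ 0.06  0.27 -0.07] t 19.1833
side 206 row lat/up mm [-0.54894849 -4.12240827]
side 99 fitted row lat 74.85449787843848 slope deg 1.3151185460200787
side far 63 S [-30.84350676 -29.75382397 100.32422623 105.02603201]
side near 111 S [-30.92670277 -29.87862071 100.37805504 103.54518555]
far T 0
top 226 row lat/up mm [-0.11237046 -2.38287611]
top 262 fitted row lat 76.29380540159556 slope deg -0.2593461903955679
top far 97 S [-27.90364682 -25.22538101 100.81187971 103.69783597]
top near 0 S None
far T [126.41722356 133.47944898 138.58793741]
```

```bash
python3 -m creep '[[-1,0,0.3,3,0,0,0],[-1,0,0.3,6,0,0,0],[-1,0,0.3,9,0,0,0],[-1,0,0.3,9,0,0,0],[-1,0,0.3,9,0,0,0]]' | grep time; python3 fr.py;  python3 -m creep '[[-1,0,0,1.5,0,0,0],[-1,0,0,3,0,0,0],[-1,0,0,5,0,0,0],[-1,0,0,5,0,0,0]]' | grep time; python3 fr.py
```

```text
time_s: 19.7
org [520.6 180.3  54.5] yaw -3.43 down -2.96 F [-1.1  0.  -3.5] M [-0.02  0.31 -0.02] t 19.7
time_s: 20.03
org [520.7 180.2  49.3] yaw -3.44 down -2.94 F [ 0.1  0.7 -2.9] M [-0.02  0.33  0.03] t 20.0333
```

```bash
python3 -m creep '[[-1,1.5,0,0,0,-0.5,0],[-1,3,0,0,0,-1,0],[-1,4.5,0,0,0,-1.5,0],[-1,6,0,0,0,-2,0],[-1,6,0,0,0,-2,0]]' | grep time; python3 fr.py;  python3 -m creep '[[-1,0,0,1,0,0,0],[-1,0,0,2,0,0,0],[-1,0,0,3,0,0,0],[-1,0,0,3,0,0,0]]' | grep time; python3 fr.py; python3 -m creep '[[-1,0,0,1,0,0,0],[-1,0,0,2,0,0,0],[-1,0,0,3,0,0,0],[-1,0,0,3,0,0,0]]' | grep time; python3 fr.py
python3 - <<'E'
from rod import *
o,y,p,_=axpose(); X=axR(y,p)
for c in("side","top"): shot(c,c+"12.png")
rodfit([[("side",12)],[("top",12)]],o,y,p,.14,.1525)
for c in("side","top"):
    i=cv2.imread(f"pics/{c}12.png");U,v=proj(c,o+X[:,0]*.11)[0].astype(int); cv2.imwrite(f"pics/{c}12c.png",cv2.resize(i[v-30:v+30,U-20:U+20],(400,600),interpolation=cv2.INTER_CUBIC))
    Q=cloud(c,np.load(f"pics/{c}12.npy")).reshape(-1,3)-o; P=Q@X; P[:,1:]*=-1
    m=(P[:,0]>.05)&(P[:,0]<.118)&(abs(P[:,1])<.032)&(P[:,2]>-.005)&(P[:,2]<.032)
    f=least_squares(lambda q:(np.hypot(P[m,1]-q[0]-q[2]*(P[m,0]-.08),P[m,2]-q[1]-q[3]*(P[m,0]-.08))-.0237)*1e3,[0,0,0,0],loss="soft_l1",x_scale=[.001,.001,.01,.01]); print(c,m.sum(),"row lat/up mm",f.x[:2]*1e3,np.degrees(f.x[2:]))
cv2.imwrite("pics/c12.png",np.hstack([cv2.imread("pics/side12c.png"),cv2.imread("pics/top12c.png")]))
E
```

```text
time_s: 20.45
org [521.7 180.6  49.8] yaw -3.45 down -0.99 F [ 0.5  1.1 -2.6] M [-0.02  0.19  0.02] t 20.45
time_s: 20.78
org [520.8 180.2  46.3] yaw -3.43 down -0.95 F [-0.4 -0.4 -3.9] M [-0.04  0.22 -0.02] t 20.7833
time_s: 21.12
org [520.9 180.1  43.4] yaw -3.43 down -0.95 F [-0.9 -0.5 -2.8] M [-0.22  0.2  -0.03] t 21.1167
['side'] 12 lat0 19.3 latTip -2.4 up0 -11.9 upTip -2.9 mm
['top'] 12 lat0 -16.2 latTip 1.2 up0 -9.5 upTip -2.7 mm
side 201 row lat/up mm [ 0.10217305 -3.59700328] [-0.47896412 -2.38712763]
top 299 row lat/up mm [-0.21520858 -2.42237168] [ 0.09869254 -0.87392655]
```

```bash
for k in 1; do python3 -m creep '[[-1,0,0,1,0,0,0],[-1,0,0,1.5,0,0,0],[-1,0,0,1.5,0,0,0]]' >/dev/null; python3 fr.py; python3 -m creep '[[-1,0,0,1,0,0,0],[-1,0,0,1.5,0,0,0],[-1,0,0,1.5,0,0,0]]' >/dev/null; python3 fr.py; done
```

```text
org [521.  179.7  42.1] yaw -3.41 down -0.95 F [-0.  -4.4 -0.6] M [-1.09  0.06  0.13] t 21.4667
org [521.1 179.7  40.8] yaw -3.42 down -0.96 F [-0.1 -5.6 -0. ] M [-1.6  -0.05  0.03] t 21.7167
```

```bash
python3 -m creep '[[-1,0,0.5,0,0,0,0],[-1,0,1,0,0,0,0],[-1,0,1,0,0,0,0]]' >/dev/null; python3 fr.py; python3 -m creep '[[-1,0,0,0.8,0,0,0],[-1,0,0,1.5,0,0,0],[-1,0,0,1.5,0,0,0]]' >/dev/null; python3 fr.py; python3 -m creep '[[-1,0,0,0.8,0,0,0],[-1,0,0,1.5,0,0,0],[-1,0,0,1.5,0,0,0]]' >/dev/null; python3 fr.py
```

```text
org [521.1 179.6  40.8] yaw -3.42 down -1.00 F [-1.4 -0.9  1.5] M [-0.69  0.61  0.09] t 21.9667
org [521.4 179.6  39.2] yaw -3.41 down -1.02 F [-1.3 -2.4  2.1] M [-0.79  0.23  0.14] t 22.2167
org [521.6 179.6  37.7] yaw -3.42 down -1.04 F [-0.9 -3.2  2.6] M [-0.95 -0.1   0.03] t 22.4667
```

```bash
python3 -m creep '[[-1,0,0,0.8,0,0,0],[-1,0,0,1.5,0,0,0],[-1,0,0,1.5,0,0,0]]' >/dev/null; python3 fr.py; python3 -m creep '[[-1,0,0,0.8,0,0,0],[-1,0,0,1.5,0,0,0],[-1,0,0,1.5,0,0,0]]' >/dev/null; python3 fr.py; python3 -m creep '[[-1,0,0,0.8,0,0,0],[-1,0,0,1.5,0,0,0],[-1,0,0,1.5,0,0,0]]' >/dev/null; python3 fr.py;  python3 - <<'E'
from rod import *
o,y,p,_=axpose(); X=axR(y,p)
for c in("side","top"): shot(c,c+"13.png")
for c in("side","top"):
    Q=cloud(c,np.load(f"pics/{c}13.npy")).reshape(-1,3)-o; P=Q@X; P[:,1:]*=-1
    for nm,a,b in(("row",.05,.118),):
        m=(P[:,0]>a)&(P[:,0]<b)&(abs(P[:,1])<.032)&(P[:,2]>-.005)&(P[:,2]<.035)
        f=least_squares(lambda q:(np.hypot(P[m,1]-q[0]-q[2]*(P[m,0]-.08),P[m,2]-q[1]-q[3]*(P[m,0]-.08))-.0237)*1e3,[0,0,0,0],loss="soft_l1",x_scale=[.001,.001,.01,.01]); print(c,m.sum(),"row lat/up mm",f.x[:2]*1e3,np.degrees(f.x[2:]),"row top z",np.percentile(Q[m][:,2]+o[2],[90,97]))
    # tip stub beyond far cheek
    h=np.array([X[0,0],X[1,0],0]);h/=np.linalg.norm(h);T=Q@h;S=-Q@X[:,1];Z=Q[:,2]+o[2]; m=(T>.140)&(T<.152)&(abs(S)<.008)&(Z>.022); print("tip top z",np.percentile(Z[m],[50,80,95]) if m.any() else None, m.sum())
    m=(T>-.046)&(T<-.039)&(abs(S)<.008)&(Z>.022); print("stub top z",np.percentile(Z[m],[50,80,95]) if m.any() else None, m.sum())
E
```

```text
org [521.7 179.5  35.9] yaw -3.44 down -1.03 F [ 1.  -2.9 -0. ] M [-0.94 -0.63  0.01] t 22.7167
org [521.6 179.7  34.4] yaw -3.44 down -1.02 F [ 1.6 -1.2 -0.3] M [-0.58 -0.62 -0.07] t 22.9667
org [521.6 179.8  33.7] yaw -3.41 down -1.03 F [ 0.6 -1.4  3.9] M [-0.48 -0.11 -0.07] t 23.2167
side 226 row lat/up mm [-0.23303628  0.29274692] [0.10715938 2.38553644] row top z [0.05972788 0.06115615]
tip top z [0.0455432  0.04592451 0.04659863] 11
stub top z [0.20108047 0.3818166  0.38418859] 55
top 290 row lat/up mm [-0.85711178  1.1941657 ] [-0.72751871  2.082269  ] row top z [0.06220449 0.06488052]
tip top z [0.04522232 0.04676802 0.04980032] 10
stub top z [0.38166126 0.38569338 0.38826254] 28
```

```bash
python3 -m creep '[[0.05,0,0,0,0,0,0],[0.05,0,0,0,0,0,0],[0.05,0,0,0,0,0,0],[0.05,0,0,0,0,0,0]]'; python3 fr.py; python3 -m creep '[[0.05,0,0,-8,0,0,0],[0.05,0,0,-25,0,0,0],[0.05,0,0,-55,0,0,0],[-1,0,0,-80,0,0,0],[-1,0,0,-80,0,0,0],[-1,0,0,-80,0,0,0]]'|grep width
python3 - <<'E'
from h import *
s=r.sense(); R=axR(-3.4,0); p=np.array([.6280,.1735,.182+.070]); R0=s["ee_rot"]
print("dxyz",np.round(R0.T@(p-s["tcp_pos"])*1e3,1),"rot",np.round(np.degrees(Ro.from_matrix(R0.T@R).as_rotvec()),2),s["tcp_pos"],s["time_s"])
E
```

```text
time_s: 23.65
tcp_pos: [0.5121, 0.1799, 0.2025]
ee_rot: [[0.998, -0.06, 0.016], [-0.06, -0.998, -0.001], [0.016, 0.0, -1.0]]
wrist_force: [-0.2, 0.3, 0.4]
gripper_width: 0.503
gripper_force: 0.0
org [520.9 179.3  32.7] yaw -3.42 down -0.94 F [-0.2  0.3  0.4] M [-0.08  0.04  0.  ] t 23.65
gripper_width: 0.375
dxyz [116.3  -0.3  35.4] rot [-0.18 -1.17 -0.03] [0.51116968 0.1801076  0.2850496 ] 24.15
```

```bash
python3 - <<'E'
from rod import *
o=np.array([.5209,.1798,.0337]); X=axR(-3.4,-2.8)
for c in("side","top"):
    im,d=shot(c,c+"14.png")
    Q=cloud(c,d).reshape(-1,3)-o; P=Q@X; P[:,1:]*=-1
    m=(P[:,0]>.05)&(P[:,0]<.118)&(abs(P[:,1])<.032)&(P[:,2]>-.005)&(P[:,2]<.03)
    f=least_squares(lambda q:(np.hypot(P[m,1]-q[0]-q[2]*(P[m,0]-.08),P[m,2]-q[1]-q[3]*(P[m,0]-.08))-.0237)*1e3,[0,0,0,0],loss="soft_l1",x_scale=[.001,.001,.01,.01]); print(c,m.sum(),"row lat/up",f.x[:2]*1e3,np.degrees(f.x[2:]),"ends",np.percentile(P[m,0],[1,99]))
    rr=np.hypot(P[:,1],P[:,2]); mm=(P[:,0]>.02)&(P[:,0]<.2)&(rr<.03)&(rr>.015); print(" row end",np.percentile(P[mm,0],[1,98,99]))
    mt=(P[:,0]>.138)&(P[:,0]<.16)&(rr<.009); print(" tip",mt.sum(),np.percentile(P[mt,0],98),"top z",np.percentile(Q[mt,2]+o[2],[60,90]))
E
python3 -m creep '[[-1,30,0,8,0,-0.3,0],[-1,60,0,16,0,-0.6,0],[-1,85,0,22,0,-1,0],[-1,105,0,26,0,-1.2,0],[-1,116,0,26,0,-1.2,0],[-1,116,0,26,0,-1.2,0],[-1,116,0,26,0,-1.2,0]]'
```

```text
side 300 row lat/up [-0.19479257 -2.24020044] [0.10307018 0.29371117] ends [0.05123919 0.11680385]
 row end [0.02275284 0.13510605 0.13685546]
 tip 13 0.1526617735874027 top z [0.04363572 0.04494195]
top 291 row lat/up [-0.45295202 -0.87881029] [-0.47632353 -0.11252498] ends [0.05067266 0.11708967]
 row end [0.04719812 0.13587204 0.13665913]
 tip 9 0.15032185898690184 top z [0.04710096 0.04786166]
time_s: 24.83
tcp_pos: [0.6269, 0.1726, 0.257]
ee_rot: [[0.998, -0.061, -0.007], [-0.061, -0.998, -0.001], [-0.007, 0.001, -1.0]]
wrist_force: [-0.4, 0.4, 0.0]
gripper_width: 0.006
gripper_force: 0.0
```

```bash
cat > pr.py <<'E'
from h import *
s=r.sense(); print("tip",np.round((s["tcp_pos"]+s["ee_rot"][:,2]*.182)*1e3,1),"F",np.round(s["wrist_force"],1),"M",np.round(s["moment"],2),"t",s["time_s"])
E
python3 -m creep '[[-1,0,0,4,0,0,0],[-1,0,0,8,0,0,0],[-1,0,0,11,0,0,0],[-1,0,0,11,0,0,0]]'>/dev/null; python3 pr.py; python3 -m creep '[[-1,0,0,1,0,0,0],[-1,0,0,2,0,0,0],[-1,0,0,3,0,0,0],[-1,0,0,3,0,0,0]]'>/dev/null; python3 pr.py;python3 -m creep '[[-1,0,0,0.7,0,0,0],[-1,0,0,1.5,0,0,0],[-1,0,0,1.5,0,0,0]]'>/dev/null; python3 pr.py
```

```text
tip [625.2 173.   65.1] F [-0.6  0.5 -0. ] M [-0.1   0.02  0.02] t 25.1667
tip [626.5 173.1  63. ] F [-1.5 -0.4  0.2] M [-0.1  -0.03 -0.02] t 25.5
tip [626.6 173.1  61.7] F [ 1.1 -0.3  0.4] M [-0.08 -0.06 -0.02] t 25.75
```

```bash
for k in 1; do python3 -m creep '[[-1,0,0,0.7,0,0,0],[-1,0,0,1.5,0,0,0],[-1,0,0,1.5,0,0,0]]'>/dev/null; python3 pr.py;  python3 -m creep '[[-1,0,0,0.7,0,0,0],[-1,0,0,1.5,0,0,0],[-1,0,0,1.5,0,0,0]]'>/dev/null; python3 pr.py; python3 -m creep '[[-1,0,0,0.5,0,0,0],[-1,0,0,1,0,0,0],[-1,0,0,1,0,0,0]]'>/dev/null; python3 pr.py; done
```

```text
tip [626.2 172.9  59.5] F [ 0.3 -0.8  0.2] M [-0.03  0.02  0.05] t 26.0
tip [626.2 173.   58. ] F [-0.2  1.   0.6] M [-0.03 -0.03 -0.  ] t 26.25
tip [626.3 173.   57.3] F [ 0.4 -0.1  0.7] M [-0.04 -0.04 -0.01] t 26.5
```

```bash
for k in 1; do python3 -m creep '[[-1,0,0,0.5,0,0,0],[-1,0,0,1,0,0,0],[-1,0,0,1,0,0,0]]'>/dev/null; python3 pr.py;  python3 -m creep '[[-1,0,0,0.5,0,0,0],[-1,0,0,1,0,0,0],[-1,0,0,1,0,0,0]]'>/dev/null; python3 pr.py; done
python3 - <<'E'
from h import *
im,d=shot("side","side15.png"); im2,d2=shot("top","top15.png")
ti=[]
for c,i in(("side",im),("top",im2)):
    U,v=proj(c,[.60,.18,.05])[0].astype(int); ti.append(cv2.resize(i[v-45:v+45,U-30:U+30],(400,600),interpolation=cv2.INTER_CUBIC))
cv2.imwrite("pics/c15.png",np.hstack(ti)[...,::-1])
E
```

```text
tip [626.3 173.   56.3] F [ 0.1 -0.8  0.6] M [-0.04  0.01 -0.02] t 26.75
tip [626.3 173.   55.3] F [-0.2  0.1  0.3] M [-0.12  0.03 -0.01] t 27.0
```

View pics/c15.png

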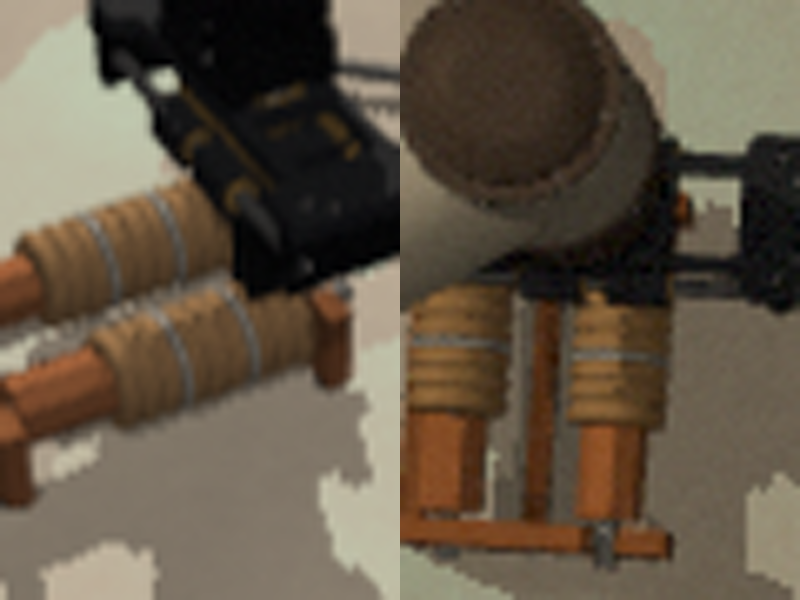

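```bash
python3 -m creep '[[-1,0,0,0.5,0,0,0],[-1,0,0,1,0,0,0],[-1,0,0,1,0,0,0]]'>/dev/null; python3 pr.py;  python3 -m creep '[[-1,0,0,0.5,0,0,0],[-1,0,0,1,0,0,0],[-1,0,0,1,0,0,0]]'>/dev/null; python3 pr.py
python3 - <<'E'
from rod import *
o=np.array([.5209,.1798,.0337]); X=axR(-3.4,-2.8)
for c in("side","top"):
    im,d=shot(c,c+"16.png")
    Q=cloud(c,d).reshape(-1,3)-o; P=Q@X; P[:,1:]*=-1; rr=np.hypot(P[:,1],P[:,2])
    mt=(P[:,0]>.138)&(P[:,0]<.16)&(rr<.012); print(c," tip",mt.sum(),"top z",np.percentile(Q[mt,2]+o[2],[60,90]) if mt.any() else 0)
    m=(P[:,0]>.03)&(P[:,0]<.085)&(abs(P[:,1])<.032)&(P[:,2]>-.005)&(P[:,2]<.03)
    f=least_squares(lambda q:(np.hypot(P[m,1]-q[0],P[m,2]-q[1]-q[2]*P[m,0])-.0237)*1e3,[0,0,0],loss="soft_l1",x_scale=[.001,.001,.01]); print(m.sum(),f.x[:2]*1e3,np.degrees(f.x[2]))
E
```

```text
tip [626.6 173.2  55. ] F [-0.4  1.2  3.1] M [-0.04  0.21  0.04] t 27.35
tip [626.7 173.2  54.8] F [-1.8  1.1  6.9] M [-0.01  0.76  0.  ] t 27.6
side  tip 5 top z [0.03613372 0.03743701]
221 [-0.21739772 -3.39364572] -3.218434992147779
top  tip 0 top z 0
230 [-0.45071886 -1.44186542] -4.060959851739264
```

```bash
python3 -m creep '[[-1,0,0,0.5,0,0,0],[-1,0,0,1,0,0,0],[-1,0,0,1,0,0,0]]'>/dev/null; python3 pr.py; python3 -m creep '[[-1,0,0,0.7,0,0,0],[-1,0,0,1.5,0,0,0],[-1,0,0,1.5,0,0,0]]'>/dev/null; python3 pr.py; python3 -m creep '[[-1,0,0,-4,0,0,0],[-1,0,0,-15,0,0,0],[-1,0,0,-30,0,0,0],[-1,-40,0,-30,0,0,0],[-1,-80,0,-30,0,0,0],[-1,-106,0,-30,0,0,0],[-1,-106,0,-30,0,0,0],[-1,-106,0,-30,0,0,0]]'>/dev/null; python3 pr.py
python3 - <<'E'
from rod import *
o=np.array([.5209,.1798,.032]); X=axR(-3.4,0)
for c in("side","top"):
    im,d=shot(c,c+"17.png")
    Q=cloud(c,d).reshape(-1,3)-o; P=Q@X; P[:,1:]*=-1; rr=np.hypot(P[:,1],P[:,2])
    for nm,a,b in(("tip",.138,.157),("stub",-.05,-.04)):
        mt=(P[:,0]>a)&(P[:,0]<b)&(rr<.014); print(c,nm,mt.sum(),"top z",np.percentile(Q[mt,2]+o[2],[50,90]) if mt.any() else 0)
    m=(P[:,0]>.03)&(P[:,0]<.118)&(abs(P[:,1])<.032)&(P[:,2]>-.005)&(P[:,2]<.03)
    f=least_squares(lambda q:(np.hypot(P[m,1]-q[0],P[m,2]-q[1]-q[2]*P[m,0])-.0237)*1e3,[0,0,0],loss="soft_l1",x_scale=[.001,.001,.01]); print(" row",m.sum(),f.x[:2]*1e3,np.degrees(f.x[2]),"far end",np.percentile(P[m&(rr>.02),0],99))
E
```

```text
tip [626.8 173.3  54.8] F [-2.9 -0.4 10.4] M [-0.06  1.14 -0.02] t 27.95
tip [626.8 173.4  54.6] F [-6.  -0.1 16.7] M [-0.    1.89  0.01] t 28.2
tip [520.1 179.6  82.1] F [-0.1  0.5  0.8] M [-0.04 -0.14 -0.01] t 28.8667
side tip 6 top z [0.03428569 0.03815113]
side stub 8 top z [0.03403537 0.03667861]
 row 384 [-0.53306729 -1.90040164] -0.1915077612806353 far end 0.1173584604100797
top tip 14 top z [0.03699257 0.03963141]
top stub 4 top z [0.03615177 0.03776606]
 row 246 [-1.04698472 -1.74310711] 0.26260772671291815 far end 0.11713476091734937
```

```bash
python3 -m creep '[[-1,0,0,12,0,0,0],[-1,0,0,24,0,0,0],[-1,0,0,31,0,0,0],[-1,0,0,32,0,0,0],[-1,0,0,32,0,0,0]]'>/dev/null; python3 pr.py; python3 -m creep '[[-1,0,0,1,0,0,0],[-1,0,0,2,0,0,0],[-1,0,0,3,0,0,0],[-1,0,0,3,0,0,0]]'>/dev/null; python3 pr.py; python3 -m creep '[[-1,0,0,0.7,0,0,0],[-1,0,0,1.5,0,0,0],[-1,0,0,1.5,0,0,0]]'>/dev/null; python3 pr.py
```

```text
tip [521.3 179.3  49. ] F [-0.2  0.4  0.3] M [-0.02 -0.    0.1 ] t 29.3833
tip [521.4 179.7  48.2] F [-1.3 -0.2  6.6] M [-0.25  0.58 -0.01] t 29.7167
tip [521.5 179.7  48. ] F [-3.6 -1.5 14.7] M [-0.39  1.34 -0.05] t 29.9667
```

```bash
python3 -m creep '[[-1,0,0,-6,0,0,0],[-1,0,0,-30,0,0,0],[-1,0,0,-65,0,0,0],[-1,0,0,-100,0,0,0],[-1,0,0,-130,0,0,0],[-1,0,0,-150,0,0,0],[-1,0,0,-150,0,0,0],[-1,0,0,-150,0,0,0]]'>/dev/null; python3 pr.py
python3 - <<'E'
from rod import *
o=np.array([.5209,.1798,.032]); X=axR(-3.4,0)
for c in("side","top"):
    im,d=shot(c,c+"18.png")
    Q=cloud(c,d).reshape(-1,3)-o; P=Q@X; P[:,1:]*=-1; rr=np.hypot(P[:,1],P[:,2])
    for nm,a,b in(("tip",.138,.157),("stub",-.05,-.04)):
        mt=(P[:,0]>a)&(P[:,0]<b)&(rr<.014); print(c,nm,mt.sum(),"top z",np.percentile(Q[mt,2]+o[2],[50,90]) if mt.any() else 0)
print(r.finish_job())
E
```

```text
tip [521.5 179.7 196.3] F [ 0.1  0.1 -0. ] M [-0.07  0.   -0.03] t 30.6333
side tip 6 top z [0.03551196 0.03761201]
side stub 8 top z [0.03482868 0.03632641]
top tip 15 top z [0.03567894 0.0403356 ]
top stub 4 top z [0.03675991 0.03974819]
the job is handed in; nothing more can be done
None
```

The row is threaded on the axle against the hub, both ends measure fully home in the slots, and I handed the job in at about 31 s; no verdict came back.

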